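# Rub down a doll leg's seam and put the sanding blocks home

### The job

Take the wooden doll leg from the green mat and lay it in the sprung rest, flat seam face up. Then, with each sanding block that is out on the bench, in the order red, yellow, blue, make a slow straight stroke along the seam, held flat and lengthwise, over the whole flat face from the shoe end to the plain end, pressing lightly and steadily so that the rest gives by about a centimetre but never goes down to its stop. Finish with the leg laid back on the mat, lengthwise, wholly on it and flat face up, and every block seated flat in the slot of its own colour, and leave the other things on the bench alone.

Things in the scene. Friction and masses are not known exactly. Their poses are not given: they have to be found in the camera images.
- leg: wooden doll's leg, 170 mm long (own x), 40 wide (own y), 24 tall, 0.11-0.17 kg; skin-coloured, flat top with a dark seam along it, white sock band, red shoe at its -x end. Origin: centre of the underside. The last 20 mm at the shoe end is 16 mm high; the other 150 mm is the flat face. Starts flat on the green mat, flat face up.
- mat: green parts mat fixed to the bench, 240 mm (own x) x 90 mm (own y), 3 mm thick. Origin: centre of the underside; the leg lies along its x.
- leg_top (a point): centre of the leg's flat face, on the seam, 24 mm above the underside and 10 mm from the leg's origin towards the plain end; axes as the leg, so the red shoe is at -x; the flat face reaches from x = -75 to +75 mm.
- rest_floor (a point): centre of the floor of the sprung rest, a 190 x 60 mm plywood cradle that takes the leg along its own x, either way round; about 40 mm above the bench, moves with the spring. Inside: 178 mm between end stops; 47 mm between cheeks, which stand 50-74 mm either side of the centre (between them the sides are open for fingers). Stops and cheeks rise 10 mm above this floor.
- rest_plate (a joint): how far the rest is pressed down, m: 0 up, 0.020 on its bottom stop. Sprung: with the leg in it, it starts to give at about 1.5 N and then takes about 0.5 N for each mm (about 5.5 N at 8 mm, 11 N at the stop); it comes up again by itself.
- block_red: coarse sanding block with red handle, 0.1-0.21 kg: cork base 64 x 44 mm and 16 mm high with the dark abrasive on its underside, and on it, a red ridge to hold, 64 long (own x), 24 wide (own y), from 16 to 43 mm above the underside. Origin: centre of the underside. May be absent (None from the start); starts upright on the bench.
- block_yellow: medium sanding block with yellow handle, 0.1-0.21 kg: cork base 64 x 44 mm and 16 mm high with the dark abrasive on its underside, and on it, a yellow ridge to hold, 64 long (own x), 24 wide (own y), from 16 to 43 mm above the underside. Origin: centre of the underside. May be absent (None from the start); starts upright on the bench.
- block_blue: fine sanding block with blue handle, 0.1-0.21 kg: cork base 64 x 44 mm and 16 mm high with the dark abrasive on its underside, and on it, a blue ridge to hold, 64 long (own x), 24 wide (own y), from 16 to 43 mm above the underside. Origin: centre of the underside. May be absent (None from the start); starts upright on the bench.
- slot_red_floor (a point): centre of the inner floor of the red slot: a fixed open wooden tray with red floor and a red label at its +x end, inside 72 mm (own x) by 52 mm (own y), walls 4 mm thick rising 11 mm above this floor. This floor is 12 mm above the bench. A block fits either way round, its length along own x. Three slots stand 110 mm apart on a board, in any order.
- slot_yellow_floor (a point): centre of the inner floor of the yellow slot: a fixed open wooden tray with yellow floor and a yellow label at its +x end, inside 72 mm (own x) by 52 mm (own y), walls 4 mm thick rising 11 mm above this floor. This floor is 12 mm above the bench. A block fits either way round, its length along own x. Three slots stand 110 mm apart on a board, in any order.
- slot_blue_floor (a point): centre of the inner floor of the blue slot: a fixed open wooden tray with blue floor and a blue label at its +x end, inside 72 mm (own x) by 52 mm (own y), walls 4 mm thick rising 11 mm above this floor. This floor is 12 mm above the bench. A block fits either way round, its length along own x. Three slots stand 110 mm apart on a board, in any order.
- paint_jar: terracotta-coloured paint jar with green lid, 64 mm across, 75 mm tall; a bystander. Origin: centre of the underside.
- wash_cup: orange cup, 68 mm across, 75 mm tall; a bystander. Origin: centre of the underside.
- doll_head: doll's head on a small wooden foot, 64 mm across, 78 mm tall; a bystander. Origin: centre of the underside.
There are look-alikes about, which are no part of the job. What is shaped like the leg but purple is not meant.

How it is judged (in metres and radians):
On the way, in this order (a step that is already met when the one before it is completed fails the run):
1. the doll leg lies flat in the sprung rest, flat face up, let go (x of leg in the frame of rest_floor between -0.009 and 0.009 m and y of leg in the frame of rest_floor between -0.008 and 0.008 m and z of leg in the frame of rest_floor below 0.005 m and angle between leg's own z axis and vertical below 0.1 rad and contact force between the fingers and leg below 0.5 N), for 0.3 s.
2. the red block, flat on the seam and pressed with more than 3 N, lengthwise and slow, starts at the shoe end (x of block_red in the frame of leg_top between -0.075 and -0.03 m and y of block_red in the frame of leg_top between -0.016 and 0.016 m and contact force between block_red and leg above 3 N and angle between block_red's own z axis and vertical below 0.15 rad and angle between the x axis of block_red and the x axis of leg, either way round below 0.25 rad and linear speed of block_red below 0.15 m/s), for 0.1 s.
3. the red block, flat on the seam and pressed with more than 3 N, lengthwise and slow, passes the middle (x of block_red in the frame of leg_top between -0.02 and 0.02 m and y of block_red in the frame of leg_top between -0.016 and 0.016 m and contact force between block_red and leg above 3 N and angle between block_red's own z axis and vertical below 0.15 rad and angle between the x axis of block_red and the x axis of leg, either way round below 0.25 rad and linear speed of block_red below 0.15 m/s), for 0.1 s.
4. the red block, flat on the seam and pressed with more than 3 N, lengthwise and slow, reaches the plain end (x of block_red in the frame of leg_top between 0.03 and 0.075 m and y of block_red in the frame of leg_top between -0.016 and 0.016 m and contact force between block_red and leg above 3 N and angle between block_red's own z axis and vertical below 0.15 rad and angle between the x axis of block_red and the x axis of leg, either way round below 0.25 rad and linear speed of block_red below 0.15 m/s), for 0.1 s.
5. the yellow block, flat on the seam and pressed with more than 3 N, lengthwise and slow, starts at the shoe end (x of block_yellow in the frame of leg_top between -0.075 and -0.03 m and y of block_yellow in the frame of leg_top between -0.016 and 0.016 m and contact force between block_yellow and leg above 3 N and angle between block_yellow's own z axis and vertical below 0.15 rad and angle between the x axis of block_yellow and the x axis of leg, either way round below 0.25 rad and linear speed of block_yellow below 0.15 m/s), for 0.1 s.
6. the yellow block, flat on the seam and pressed with more than 3 N, lengthwise and slow, passes the middle (x of block_yellow in the frame of leg_top between -0.02 and 0.02 m and y of block_yellow in the frame of leg_top between -0.016 and 0.016 m and contact force between block_yellow and leg above 3 N and angle between block_yellow's own z axis and vertical below 0.15 rad and angle between the x axis of block_yellow and the x axis of leg, either way round below 0.25 rad and linear speed of block_yellow below 0.15 m/s), for 0.1 s.
7. the yellow block, flat on the seam and pressed with more than 3 N, lengthwise and slow, reaches the plain end (x of block_yellow in the frame of leg_top between 0.03 and 0.075 m and y of block_yellow in the frame of leg_top between -0.016 and 0.016 m and contact force between block_yellow and leg above 3 N and angle between block_yellow's own z axis and vertical below 0.15 rad and angle between the x axis of block_yellow and the x axis of leg, either way round below 0.25 rad and linear speed of block_yellow below 0.15 m/s), for 0.1 s.
8. the blue block, flat on the seam and pressed with more than 3 N, lengthwise and slow, starts at the shoe end (x of block_blue in the frame of leg_top between -0.075 and -0.03 m and y of block_blue in the frame of leg_top between -0.016 and 0.016 m and contact force between block_blue and leg above 3 N and angle between block_blue's own z axis and vertical below 0.15 rad and angle between the x axis of block_blue and the x axis of leg, either way round below 0.25 rad and linear speed of block_blue below 0.15 m/s), for 0.1 s.
9. the blue block, flat on the seam and pressed with more than 3 N, lengthwise and slow, passes the middle (x of block_blue in the frame of leg_top between -0.02 and 0.02 m and y of block_blue in the frame of leg_top between -0.016 and 0.016 m and contact force between block_blue and leg above 3 N and angle between block_blue's own z axis and vertical below 0.15 rad and angle between the x axis of block_blue and the x axis of leg, either way round below 0.25 rad and linear speed of block_blue below 0.15 m/s), for 0.1 s.
10. the blue block, flat on the seam and pressed with more than 3 N, lengthwise and slow, reaches the plain end (x of block_blue in the frame of leg_top between 0.03 and 0.075 m and y of block_blue in the frame of leg_top between -0.016 and 0.016 m and contact force between block_blue and leg above 3 N and angle between block_blue's own z axis and vertical below 0.15 rad and angle between the x axis of block_blue and the x axis of leg, either way round below 0.25 rad and linear speed of block_blue below 0.15 m/s), for 0.1 s.
At the end, for the whole second after the job is handed in: The leg lies flat on the green mat, flat face up and lengthwise (within 40 mm lengthwise, 30 mm sideways and 0.3 rad of its centre line), and each block present stands upright, released and at rest on the floor of the slot of its own colour (within 8 mm of its centre) (x of leg in the frame of mat between -0.04 and 0.04 m and y of leg in the frame of mat between -0.03 and 0.03 m and z of leg in the frame of mat below 0.009 m and angle between the x axis of leg and the x axis of mat, either way round below 0.3 rad and angle between each of leg, block_red, block_yellow, block_blue's own z axis and vertical below 0.1 rad and linear speed of each of leg, block_red, block_yellow, block_blue below 0.02 m/s and x of block_red in the frame of slot_red_floor between -0.008 and 0.008 m and y of block_red in the frame of slot_red_floor between -0.008 and 0.008 m and z of block_red in the frame of slot_red_floor below 0.004 m and x of block_yellow in the frame of slot_yellow_floor between -0.008 and 0.008 m and y of block_yellow in the frame of slot_yellow_floor between -0.008 and 0.008 m and z of block_yellow in the frame of slot_yellow_floor below 0.004 m and x of block_blue in the frame of slot_blue_floor between -0.008 and 0.008 m and y of block_blue in the frame of slot_blue_floor between -0.008 and 0.008 m and z of block_blue in the frame of slot_blue_floor below 0.004 m); the robot touches nothing.
It fails at once if the rest is driven down to its bottom stop (value of joint rest_plate above 0.0188 m).
It fails at once if the paint jar is moved more than 4 cm (distance of paint_jar from where it was at the start of the episode above 0.04 m).
It fails at once if the wash cup is moved more than 4 cm (distance of wash_cup from where it was at the start of the episode above 0.04 m).
It fails at once if the doll head is moved more than 4 cm (distance of doll_head from where it was at the start of the episode above 0.04 m).
Of block_red, block_yellow, block_blue only 2 to 3 are there at a start; the rules pass over those that are not, and their reading is None.
At some moment in a run one of block_red, block_yellow, block_blue may be knocked a few centimetres aside while the robot is not near it.
Once in a run the grip may slacken for a moment while it holds something.
It also fails if it takes over 210 s, if anything falls off the work surface, if the arm or the gripper's body presses on something with over 40 N, if the wrist force passes 120 N, or if a joint passes its speed limit or range.

### The arm

A 6-joint arm with a two-finger parallel gripper is mounted at the origin on the work surface. World frame = base frame: x ahead of the robot, y to its left, z up, the work surface at z = 0. Lengths are in m, angles in degrees, forces in N, time in s.
With the tool pointing down it reaches from about 0.35 to 0.875 m from the base axis. Payload 4.2 kg.
Tool frame: the origin (TCP) lies midway between the tips of the shut fingers; the grasp point (between the pads) lies 19 mm behind it; z points along the fingers, y is the line along which they close (so a half turn about z gives the same grasp; the last joint's range is limited). The gripper opens to 87 mm and grips with 3 to 60 N. Pads are 19 mm wide; open, the fingers measure 117 mm over their backs; the gripper's body (75 mm by 190 mm) begins 51 mm behind the grasp point.
Start: joints at [-51.818, 22.042, 0.453, 0, -68.411, -14.817], TCP at [0.248, -0.574, 0.223] pointing down, gripper open.
Joint ranges: [-179.83, 179.83], [-69.29, 118.12], [-61.27, 80.66], [-181.25, 117.63], [-171.15, -9.14], [-177.46, 177.46]. Speed limits (degrees/s): [159.86, 159.86, 180, 180, 180, 180].

### API

Orientations are given as a 3x3 rotation matrix whose columns are the frame's x, y, z axes.
In Python, from station import * gives the robot as it stands.
- The arm moves only by the tool move_arm, never from a script. Its argument "targets" is text: rows parted by semicolons, each of 4 numbers parted by spaces: the shift along the world's x, y, z in units of 25 mm (1.0 is 25 mm), then the turn about the world's z in units of 5 degrees (1.0 is 5 degrees). In form: tx ty tz spin; .... A call has 1 to 10 rows; each row shifts and turns the commanded pose from where the row before left it; what a row does not reach is not made up. A row lasts 1/12 s, in which the tool goes at most 41.7 mm and 7.16 degrees, less where a joint would pass 70% of its speed; a pose out of reach is approached as far as the arm can. A call is refused whole if a number of a shift passes 1 or a number of a turn 1, either way. A call with a gripper value outside its range is refused whole. "gripper" is the finger opening in mm, from 0 to 87, set as the call begins (left out, the last holds). The fingers move at their own pace and stop on an object; the grip force is fixed at half the most. Time passes only in rows, so rows that do not move let the fingers close. It gives the time, the measured TCP pose, the force, the opening and the grip force at its end, in the units of the state.
- sense(): the state, without advancing time (a new reading comes with each control period).
- capture(name): name is "side" or "top"; returns a dict with "image" (420x560x3 uint8, blue, green, red), "fx", "fy", "cx", "cy" (pixels), "world_from_camera" (4x4, takes a point from camera to world coordinates). Camera axes: x right, y up, looking along -z (the intrinsics and any distortion apply to the point x, -y, -z); pixel columns grow to the right and rows downward; lengths in m; the calibration is good to about 2 mm. A picture is of the moment at which its call begins. There is no depth.
- finish_job(): hands the job in; it is judged then, once.
The state is a dict: "time_s": time; "joints": joint angles; "joint_velocities": joint speeds; "effort": joint torques, N m; "tcp_pos": TCP position; "ee_rot": TCP orientation; "wrist_force": force on the tool from outside, world axes, zero at the start; "moment": the same for the moment, N m; "gripper_width": opening from 0.0 (shut) to 1.0 (fully open); "gripper_force": force on a finger pad.
Only numpy, scipy, OpenCV 4.12 (cv2) and the standard library are available. Lean on these libraries where they do the work, as an engineer would, in place of code of your own. Each camera call takes 0.05 s, during which the arm holds its last target. There are 200 camera calls.

## Working session

There is one attempt and no reset: what is moved stays moved. The work goes in short steps, Python scripts to look and compute and a tool call to move; the robot and the scene stay as the last step left them, time stands still between calls to the robot, and variables do not carry over. Pictures are saved under pics/ and viewed, at most 14 in all, crops included, and the job is handed in when it is done.

Besides the shell and the picture viewer there is one more tool, called after "Call:" as name(argument=value, ...) on one line, values as JSON. move_arm: Moves the arm, as the interface text tells. Its arguments: {"type":"object","properties":{"targets":{"type":"string"},"gripper":{"type":"number"}},"required":["targets"]}

```bash
mkdir -p pics; ls; python3 - <<'E'
from station import *
import cv2
s=sense();print(s)
for n in("top","side"):
    c=capture(n);cv2.imwrite(f"pics/{n}0.png",cv2.resize(c["image"],(800,600),interpolation=cv2.INTER_CUBIC));print(n,c["fx"],c["fy"],c["cx"],c["cy"],c["world_from_camera"],[k for k in c])
E
```

```text
pics
{'time_s': 0.0, 'joints': array([-5.18175417e+01,  2.20903587e+01,  3.80143174e-01, -3.04190876e-02,
       -6.84130111e+01, -1.48158465e+01]), 'joint_velocities': array([ 0.02724663, -0.01001202, -0.00975252,  0.08883936, -0.04283443,
        0.01880592]), 'effort': array([-7.60881339e-04, -3.90659988e+01,  1.87408125e+01,  4.22001198e+00,
        1.10484267e-02, -2.23793527e-04]), 'tcp_pos': array([ 0.24765389, -0.57317139,  0.22146265]), 'ee_rot': array([[-9.18063531e-01, -3.96432173e-01, -9.41417331e-04],
       [-3.96433284e-01,  9.18061364e-01,  1.99569204e-03],
       [ 7.31223485e-05,  2.20538124e-03, -9.99997565e-01]]), 'wrist_force': array([ 0.27493889,  0.01766194, -0.03313553]), 'moment': array([0.03913015, 0.00161949, 0.01261014]), 'gripper_force': 0.0, 'gripper_width': 1.0008967083340672}
top 464.4851214862118 464.4851214862118 278.3917533783836 214.97299275818315 [[-0.0212776   0.98337981 -0.18030923  0.39209982]
 [-0.99973354 -0.01931324  0.01264322 -0.03918825]
 [ 0.00895073  0.1805302   0.98352871  1.22813406]
 [ 0.          0.          0.          1.        ]] ['image', 'fx', 'fy', 'cx', 'cy', 'world_from_camera']
side 398.3825212818852 398.3825212818852 284.43620015145746 218.62101685165976 [[-0.91348633  0.30041161 -0.27440042  0.31387165]
 [-0.40676595 -0.68950918  0.59926501  0.55465616]
 [-0.00917544  0.65903715  0.75205442  0.80564845]
 [ 0.          0.          0.          1.        ]] ['image', 'fx', 'fy', 'cx', 'cy', 'world_from_camera']
```

View pics/top0.png

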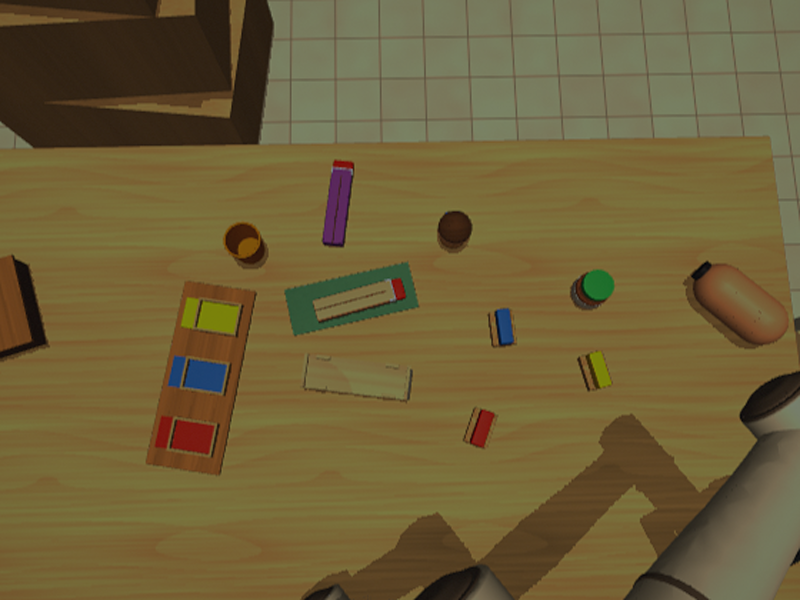

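View pics/side0.png

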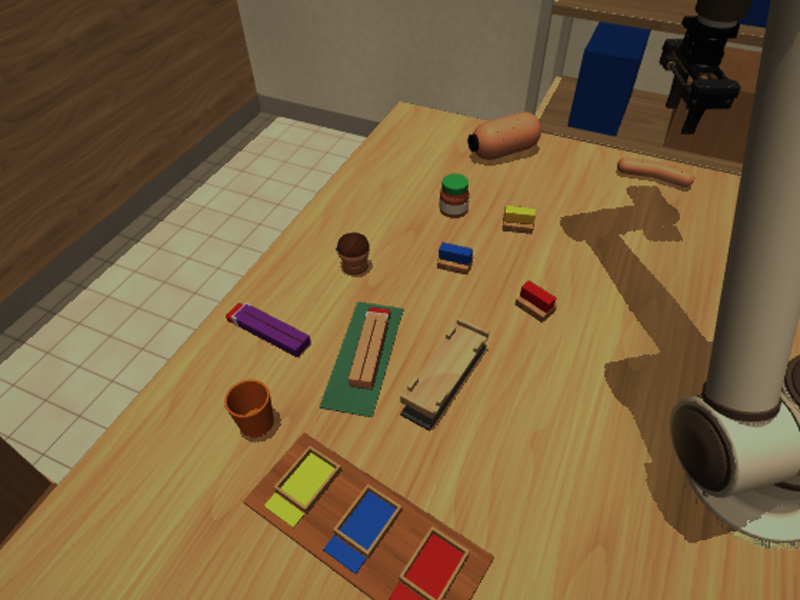

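Top view (800 px wide): all three blocks are out (red 481,428; yellow 597,370; blue 503,327). The leg is on the mat around (358,300) with its shoe to the right, the rest is at (357,377), and the slots are yellow, blue, red from top to bottom. The purple look-alike is at (338,203). Next I'll fit the poses by matching silhouettes in both cameras.

```bash
cat > h.py <<'E'
from station import *
import numpy as np, cv2
from scipy.optimize import minimize
def proj(c,P):
    T=np.linalg.inv(c["world_from_camera"]); p=np.asarray(P)@T[:3,:3].T+T[:3,3]
    return np.c_[c["cx"]+c["fx"]*p[:,0]/-p[:,2], c["cy"]+c["fy"]*-p[:,1]/-p[:,2]]
def unproj(c,uv,z):
    uv=np.atleast_2d(uv).astype(float); T=c["world_from_camera"]
    d=np.c_[(uv[:,0]-c["cx"])/c["fx"],-(uv[:,1]-c["cy"])/c["fy"],-np.ones(len(uv))]@T[:3,:3].T
    return T[:3,3]+d*((z-T[2,3])/d[:,2])[:,None]
HUE={"red":[(0,6),(174,180)],"yellow":[(24,34)],"blue":[(100,125)],"green":[(60,90)]}
def mask(c,col,S=110,V=50):
    h=cv2.cvtColor(c["image"],cv2.COLOR_BGR2HSV)
    m=np.zeros(h.shape[:2],np.uint8)
    for a,b in HUE[col]: m|=cv2.inRange(h,(a,S,V),(b,255,255))
    return m
def blobs(m,amin=40):
    n,l,s,ce=cv2.connectedComponentsWithStats(m)
    return [(i,s[i,4],ce[i],l==i) for i in range(1,n) if s[i,4]>=amin]
def box(p,dx,dy,z0,z1):
    x,y,a=p;R=np.array([[np.cos(a),-np.sin(a)],[np.sin(a),np.cos(a)]])
    q=np.array([[i*dx/2,j*dy/2] for i in(-1,1) for j in(-1,1)])@R.T+[x,y]
    return np.vstack([np.c_[q,np.full(4,z)] for z in sorted({z0,z1})])
def fit(cm,p0,dx,dy,z0,z1):
    """cm: list of (cam, bool mask); returns pose, 1-IoU"""
    k=8
    def loss(p):
        p=np.array([p[0],p[1],p[2]*10]);L=0
        for c,m in cm:
            h,w=m.shape; hull=cv2.convexHull(proj(c,box(p,dx,dy,z0,z1)).astype(np.float32))
            ys,xs=np.where(m);pp=hull[:,0]
            a0=int(max(0,min(xs.min(),pp[:,0].min())-2));b0=int(max(0,min(ys.min(),pp[:,1].min())-2))
            a1=int(min(w,max(xs.max(),pp[:,0].max())+3));b1=int(min(h,max(ys.max(),pp[:,1].max())+3))
            if a1<=a0 or b1<=b0: L+=1;continue
            r=np.zeros(((b1-b0)*k,(a1-a0)*k),np.uint8)
            cv2.fillConvexPoly(r,np.round((hull-[a0,b0]+.5)*k).astype(np.int32),255)
            r=cv2.resize(r,(a1-a0,b1-b0),interpolation=cv2.INTER_AREA)/255.
            mm=m[b0:b1,a0:a1].astype(float); L+=1-np.minimum(r,mm).sum()/np.maximum(r,mm).sum()
        return L/len(cm)
    p0=np.array([p0[0],p0[1],p0[2]/10]);best=None
    for s in(1,.3):
        r=minimize(loss,p0,method="Nelder-Mead",options=dict(initial_simplex=p0+s*np.array([[0,0,0],[.01,0,0],[0,.01,0],[0,0,.02]]),xatol=1e-4,fatol=1e-4));p0=r.x
    return np.array([p0[0],p0[1],np.degrees(p0[2]*10)]),r.fun
E
python3 - <<'E'
from h import *
t=capture("top");s=capture("side")
for col in("red","yellow","blue","green"):
  for n,c in(("top",t),("side",s)):
    print(col,n,[(a,ce.round(1).tolist(),unproj(c,ce,.03)[0,:2].round(3).tolist()) for i,a,ce,_ in blobs(mask(c,col))])
im=t["image"][175:345,90:440];cv2.imwrite("pics/crop1.png",cv2.resize(im,(800,388),interpolation=cv2.INTER_CUBIC))
im=s["image"][200:320,210:370];cv2.imwrite("pics/crop2.png",cv2.resize(im,(800,600),interpolation=cv2.INTER_CUBIC))
E
```

```text
red top [(np.int32(58), [239.8, 114.8], [0.892, 0.045]), (np.int32(100), [278.6, 201.9], [0.647, -0.056]), (np.int32(241), [337.1, 299.5], [0.39, -0.199]), (np.int32(175), [114.2, 301.9], [0.397, 0.365]), (np.int32(521), [134.4, 305.4], [0.387, 0.314])]
red side [(np.int32(305), [376.1, 207.3], [0.391, -0.197]), (np.int32(58), [163.1, 218.1], [0.887, 0.061]), (np.int32(49), [265.4, 217.0], [0.645, -0.049]), (np.int32(1008), [303.7, 395.8], [0.386, 0.323]), (np.int32(168), [282.3, 415.2], [0.408, 0.37])]
yellow top [(np.int32(412), [512.9, 104.3], [0.909, -0.707]), (np.int32(908), [348.4, 107.0], [0.909, -0.253]), (np.int32(101), [448.5, 102.9], [0.916, -0.53]), (np.int32(908), [168.0, 110.1], [0.909, 0.24]), (np.int32(351), [27.4, 113.3], [0.906, 0.622]), (np.int32(40), [516.5, 114.1], [0.88, -0.714]), (np.int32(44), [337.4, 117.2], [0.88, -0.221]), (np.int32(52), [154.2, 120.4], [0.88, 0.277]), (np.int32(106), [386.7, 123.4], [0.86, -0.355]), (np.int32(185), [454.8, 125.6], [0.85, -0.541]), (np.int32(100), [203.0, 126.5], [0.86, 0.145]), (np.int32(249), [286.4, 130.5], [0.844, -0.08
[... 3657 characters left out ...]
[0.267, 0.082]), (np.int32(88), [316.5, 333.4], [0.408, 0.198]), (np.int32(701), [215.1, 334.9], [0.598, 0.285]), (np.int32(246), [117.0, 371.7], [0.734, 0.428]), (np.int32(321), [198.6, 356.5], [0.605, 0.338])]
blue top [(np.int32(215), [353.0, 228.1], [0.573, -0.249]), (np.int32(166), [123.4, 259.7], [0.503, 0.346]), (np.int32(498), [143.5, 262.7], [0.494, 0.294])]
blue side [(np.int32(833), [432.2, 28.4], [0.453, -1.345]), (np.int32(217), [318.4, 176.5], [0.573, -0.248]), (np.int32(817), [257.1, 363.7], [0.492, 0.304]), (np.int32(371), [241.0, 387.6], [0.499, 0.357])]
green top [(np.int32(353), [418.2, 199.2], [0.647, -0.426])]
green side [(np.int32(177), [318.2, 128.2], [0.655, -0.462])]
```

View pics/crop1.png

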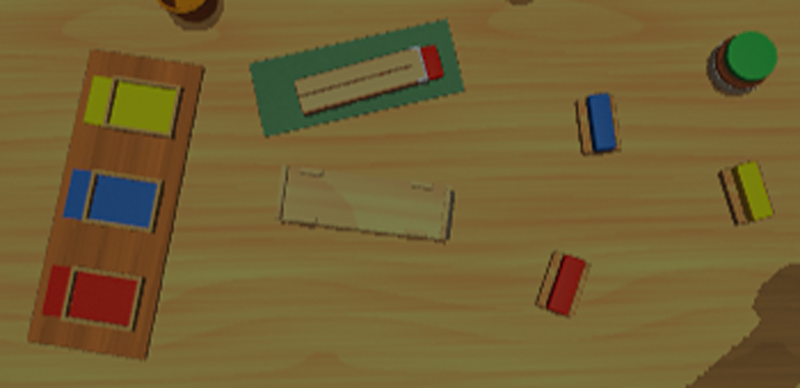

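View pics/crop2.png

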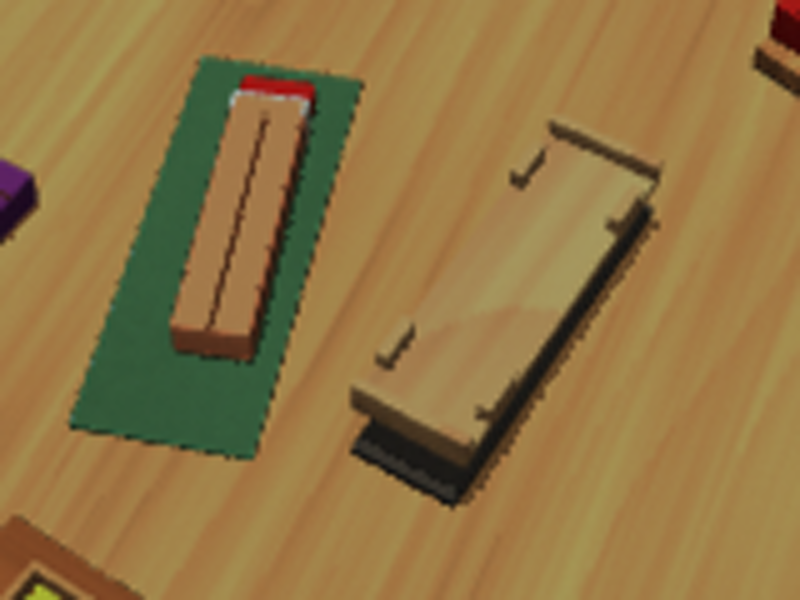

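Crop 1 shows the leg's plain end at (295,80)-(303,113), its shoe end near (435,45)-(442,76), and the rest's outer corners at (287,166), (453,187), (446,240) and (281,220). Crop 2 shows the rest's end stops: the far top edge runs (551,122)-(661,171) and the near one (352,389)-(476,446).

```bash
python3 - <<'E'
from h import *
np.set_printoptions(precision=4,suppress=True)
t=capture("top");s=capture("side")
near=lambda c,col,ce,S=110:min(blobs(mask(c,col,S)),key=lambda b:np.hypot(*(b[2]-ce)))[3]
# blocks
for col,tp,sp,a in(("red",(337,300),(376,207),1.3),("yellow",(418,259),(364,150),1.8),("blue",(353,228),(318,176),1.7)):
    mt,ms=[near(c,col,p,150 if col=="yellow" else 110) for c,p in((t,tp),(s,sp))]
    g=unproj(t,tp,.04)[0,:2]
    for cm in ([(t,mt),(s,ms)],[(t,mt)],[(s,ms)]):
        print("block",col,[int(m.sum()) for _,m in cm],*fit(cm,(g[0],g[1],np.arctan2(-1,.0)+0*a),.064,.024,.016,.043))
# slots: floor 72x52 at z .012 (compare label centre for +x)
for col,tp,sp in(("red",(134,305),(304,396)),("yellow",(152,222),(215,335)),("blue",(143,263),(257,364))):
    mt,ms=[near(c,col,p,150 if col=="yellow" else 110) for c,p in((t,tp),(s,sp))]
    g=unproj(t,tp,.012)[0,:2]
    for cm in ([(t,mt)],[(s,ms)]):
        print("slot",col,[int(m.sum()) for _,m in cm],*fit(cm,(g[0],g[1],1.4),.072,.052,.012,.012))
# corners
c1=lambda p:(np.array(p)+.5)*350/800-.5+[90,175]
c2=lambda p:(np.array(p)+.5)/5-.5+[210,200]
def rep(n,P):
    print(n,"\n",P[:,:2],"c",P[:,:2].mean(0),"sides",np.linalg.norm(np.roll(P,-1,0)-P,axis=1))
    d=(P[0]+P[3]-P[1]-P[2]);print("  yaw",np.degrees(np.arctan2(d[1],d[0])))
rep("rest top",unproj(t,c1([(287,166),(453,187),(446,240),(281,220)]),.05))
rep("rest side",unproj(s,c2([(476,446),(661,171),(551,122),(352,389)]),.05)[[3,2,1,0]])
rep("leg top whole",unproj(t,c1([(295,80),(434,45),(441,76),(304,112)]),.027))
rep("leg side face",unproj(s,c2([(172,331),(236,92),(308,101),(252,344)]),.027))
rep("mat top",unproj(t,c1([(250,64),(446,20),(464,90),(266,136)]),.003))
rep("mat side",unproj(s,c2([(70,427),(202,57),(363,81),(256,458)]),.003))
E
```

```text
block red [241, 305] [  0.3909  -0.1984 -22.4528] 0.13731791551130268
block red [241] [  0.3905  -0.1982 -21.2683] 0.15131606246282792
block red [305] [  0.392   -0.1981 -21.9854] 0.1278317878713039
block yellow [237, 103] [   0.4909   -0.4169 -170.3689] 0.4351402208205008
block yellow [237] [   0.4908   -0.4149 -164.875 ] 0.2637316767746213
block yellow [103] [   0.493    -0.4286 -167.9706] 0.6019386547738236
block blue [215, 211] [   0.5732   -0.2472 -172.4703] 0.2691886775934972
block blue [215] [   0.573    -0.2481 -180.4351] 0.23711125026090585
block blue [211] [   0.5722   -0.2486 -166.2628] 0.2846816754626228
slot red [520] [ 0.3871  0.3199 78.9758] 0.11152802438942677
slot red [1008] [ 0.3877  0.3164 80.0449] 0.06688600074806017
slot yellow [528] [ 0.6042  0.2804 79.5355] 0.051873240349373906
slot yellow [699] [ 0.606   0.2781 78.8563] 0.11707556330631574
slot blue [498] [ 0.4963  0.2997 81.2765] 0.10734884506091202
slot blue [817] [ 0.4971  0.2965 79.4967] 0.11239172209274073
rest top 
 [[ 0.5276  0.1079]
 [ 0.5004 -0.0762]
 [ 0.4423 -0.067 ]
 [ 0.4679  0.1143]] c [0.4845 0.
[... 208 characters left out ...]

  yaw 82.04428312463904
leg top whole 
 [[ 0.6294  0.1019]
 [ 0.6677 -0.059 ]
 [ 0.6309 -0.0663]
 [ 0.5919  0.0916]] c [0.63   0.0171] sides [0.1654 0.0375 0.1626 0.0389]
  yaw 103.61106259992715
leg side face 
 [[ 0.6252  0.1074]
 [ 0.6648 -0.039 ]
 [ 0.6278 -0.0484]
 [ 0.5874  0.0988]] c [0.6263 0.0297] sides [0.1516 0.0382 0.1526 0.0388]
  yaw 105.25244054696245
mat top 
 [[ 0.6544  0.1577]
 [ 0.7033 -0.0743]
 [ 0.6183 -0.0934]
 [ 0.5685  0.1383]] c [0.6361 0.0321] sides [0.2371 0.0871 0.237  0.0881]
  yaw 102.02650695368014
mat side 
 [[ 0.6533  0.1608]
 [ 0.7041 -0.0727]
 [ 0.6164 -0.0918]
 [ 0.5661  0.1407]] c [0.635  0.0343] sides [0.2389 0.0898 0.2378 0.0895]
  yaw 102.2462923101249
```

```bash
python3 - <<'E'
from h import *
np.set_printoptions(precision=4,suppress=True)
t=capture("top");s=capture("side")
def m2(c,col,ce,win=22):
    h=cv2.cvtColor(c["image"],cv2.COLOR_BGR2HSV).astype(int);H,S,V=h[...,0],h[...,1],h[...,2]
    if col=="yellow": m=(H>=25)&(H<=38)&(S>195)
    if col=="blue": m=(H>=98)&(H<=130)&(S>90)
    if col=="red": m=((H<=5)|(H>=172))&(S>150)
    w=np.zeros_like(m);x,y=map(int,ce);w[y-win:y+win,x-win:x+win]=1
    return m&w
B={}
for col,tp,sp,a in(("red",(337,300),(376,207),-18),("yellow",(418,259),(364,150),16),("blue",(353,228),(318,176),14)):
    g=unproj(t,tp,.035)[0,:2]
    cms=[(t,m2(t,col,tp)),(s,m2(s,col,sp))]
    for cm in (cms,cms[:1],cms[1:]):
        p,l=fit(cm,(g[0],g[1],np.radians(a)),.064,.024,.016,.043);B.setdefault(col,p)
        print(col,[int(m.sum()) for _,m in cm],p,round(l,3))
def draw(img,c,off,k,P,col):
    q=((proj(c,P)-off+.5)*k-.5);cv2.polylines(img,[np.round(q).astype(int)],True,col,1,cv2.LINE_AA)
def rect(p,dx,dy,z): return box((p[0],p[1],np.radians(p[2])),dx,dy,z,z)[[0,1,3,2]]
R=(.4845,.024,82)
tiles=[]
for c,ro,ks in((t,(205,240,90,50),4.4),(s,(275,215,80,90),5)):
    x,y,w,h=ro;img=cv2.resize(c["image"][y:y+h,x:x+w],None,fx=ks,fy=ks,interpolation=cv2.INTER_CUBIC);img=cv2.convertScaleAbs(img,alpha=1.5)
    draw(img,c,(x,y),ks,rect(R,.19,.06,.05),(255,0,255));draw(img,c,(x,y),ks,rect(R,.178,.047,.04),(255,255,0))
    tiles.append(img)
for col in B:
    for c in(t,s):
        q=proj(c,np.array([[B[col][0],B[col][1],.03]]))[0];x,y=(q-16).astype(int)
        img=cv2.convertScaleAbs(cv2.resize(c["image"][y:y+32,x:x+32],None,fx=4,fy=4,interpolation=cv2.INTER_CUBIC),alpha=1.5)
        draw(img,c,(x,y),4,rect(B[col],.064,.024,.043),(255,0,255));draw(img,c,(x,y),4,rect(B[col],.064,.044,0),(255,255,0));tiles.append(img)
C=np.zeros((600,800,3),np.uint8)
C[:220,:396]=tiles[0];C[:450,400:800]=tiles[1]
for i,b in enumerate(tiles[2:]):
    x=(i%3)*130;y=225+(i//3)*130;C[y:y+128,x:x+128]=b
cv2.imwrite("pics/ov1.png",C)
E
```

```text
red [246, 294] [  0.3913  -0.1986 -22.7315] 0.145
red [246] [  0.3911  -0.1986 -22.7512] 0.13
red [294] [  0.3922  -0.1985 -23.7736] 0.156Traceback (most recent call last):
  File "<stdin>", line 16, in <module>
  File "h.py", line 42, in fit
    r=minimize(loss,p0,method="Nelder-Mead",options=dict(initial_simplex=p0+s*np.array([[0,0,0],[.01,0,0],[0,.01,0],[0,0,.02]]),xatol=1e-4,fatol=1e-4));p0=r.x
    res = _minimize_neldermead(fun, x0, args, callback, bounds=bounds,
                               **options)
    fsim[k] = func(sim[k])
              ~~~~^^^^^^^^
    fx = function(np.copy(x), *(wrapper_args + args))
  File "h.py", line 32, in loss
    a0=int(max(0,min(xs.min(),pp[:,0].min())-2));b0=int(max(0,min(ys.min(),pp[:,1].min())-2))
                     ~~~~~~^^
    return umr_minimum(a, axis, None, out, keepdims, initial, where)
ValueError: zero-size array to reduction operation minimum which has no identity
```

```bash
python3 - <<'E'
from h import *
t=capture("top");s=capture("side")
for c,p in((t,(418,259)),(s,(364,150)),(t,(353,228)),(s,(318,176))):
    h=cv2.cvtColor(c["image"],cv2.COLOR_BGR2HSV);x,y=p
    for j in range(-12,13,3): print(*[tuple(int(v) for v in h[y+j,x+i]) for i in range(-12,13,4)])
    print()
E
```

```text
(21, 142, 124) (21, 143, 125) (30, 238, 108) (32, 236, 132) (21, 135, 108) (21, 143, 123) (22, 143, 123)
(16, 164, 118) (20, 217, 60) (32, 236, 132) (32, 235, 130) (20, 169, 121) (22, 139, 123) (23, 140, 122)
(15, 156, 54) (17, 160, 124) (28, 235, 128) (32, 235, 130) (32, 239, 129) (21, 146, 122) (20, 147, 123)
(14, 141, 38) (20, 152, 126) (24, 217, 67) (32, 235, 129) (32, 235, 130) (21, 140, 122) (22, 142, 122)
(22, 142, 108) (18, 157, 125) (22, 214, 56) (32, 235, 130) (32, 235, 130) (24, 129, 123) (24, 134, 122)
(20, 150, 124) (17, 160, 129) (21, 220, 59) (32, 236, 132) (32, 235, 130) (21, 152, 109) (21, 146, 122)
(22, 141, 123) (15, 159, 61) (16, 159, 104) (28, 235, 127) (32, 235, 129) (32, 239, 129) (21, 143, 123)
(21, 145, 123) (13, 135, 34) (17, 160, 123) (23, 219, 70) (32, 235, 130) (32, 238, 132) (20, 149, 123)
(19, 149, 123) (20, 145, 95) (16, 167, 124) (20, 211, 64) (19, 158, 113) (20, 145, 123) (21, 144, 122)

(18, 145, 163) (17, 149, 163) (19, 143, 164) (19, 141, 164) (18, 145, 163) (18, 147, 163) (19, 140, 164)
(19, 143, 164) (16, 151, 162) (19, 142, 163) (17, 147, 163) 
[... 1960 characters left out ...]
 (120, 44, 93) (18, 145, 163) (20, 138, 164) (18, 145, 163) (17, 149, 163)
(15, 151, 160) (110, 208, 130) (110, 208, 130) (110, 208, 129) (110, 199, 128) (114, 138, 129) (18, 143, 164)
(15, 151, 157) (110, 214, 56) (110, 211, 75) (110, 206, 131) (110, 208, 131) (110, 208, 130) (105, 10, 52)
(18, 144, 158) (110, 208, 49) (110, 215, 51) (109, 210, 51) (110, 208, 54) (110, 210, 63) (18, 90, 74)
(16, 156, 126) (14, 158, 153) (165, 27, 38) (109, 223, 48) (109, 214, 50) (110, 209, 50) (15, 158, 71)
(13, 167, 67) (13, 165, 74) (14, 163, 155) (14, 161, 163) (14, 163, 147) (11, 127, 62) (16, 154, 103)
(18, 145, 155) (14, 140, 51) (14, 167, 78) (13, 169, 65) (13, 168, 73) (13, 164, 121) (17, 148, 164)
```

```bash
cat >> h.py <<'E'
def m2(c,col,ce,win=22):
    h=cv2.cvtColor(c["image"],cv2.COLOR_BGR2HSV).astype(int);H,S,V=h[...,0],h[...,1],h[...,2]
    if col=="yellow": m=(H>=18)&(H<=38)&((S>190)|((H>=28)&(S>165)))
    if col=="blue": m=(H>=98)&(H<=130)&(S>90)
    if col=="red": m=((H<=5)|(H>=172))&(S>150)
    w=np.zeros_like(m);x,y=map(int,ce);w[max(y-win,0):y+win,max(x-win,0):x+win]=1
    return m&w
def block(t,s,col,guess,z=0.,win=22):
    """guess (x,y,yaw deg) -> fitted pose using ridge silhouettes in both cameras"""
    cm=[]
    for c in(t,s):
        m=m2(c,col,proj(c,[[guess[0],guess[1],z+.03]])[0],win)
        if m.sum()>60: cm.append((c,m))
    return fit(cm,(guess[0],guess[1],np.radians(guess[2])),.064,.024,z+.016,z+.043)+([int(m.sum()) for _,m in cm],)
def draw(img,c,off,k,P,col):
    q=((proj(c,P)-off+.5)*k-.5);cv2.polylines(img,[np.round(q).astype(int)],True,col,1,cv2.LINE_AA)
def rect(p,dx,dy,z): return box((p[0],p[1],np.radians(p[2])),dx,dy,z,z)[[0,1,3,2]]
E
python3 - <<'E'
from h import *
np.set_printoptions(precision=4,suppress=True)
t=capture("top");s=capture("side")
B={}
for col,g in dict(red=(.391,-.198,-20),yellow=(.492,-.42,15),blue=(.573,-.248,13)).items():
    p,l,n=block(t,s,col,g);B[col]=p;print(col,p,round(l,3),n)
R=(.4845,.024,82)
tiles=[]
for c,ro,ks in((t,(205,240,90,50),4.4),(s,(275,215,80,90),5)):
    x,y,w,h=ro;img=cv2.resize(c["image"][y:y+h,x:x+w],None,fx=ks,fy=ks,interpolation=cv2.INTER_CUBIC);img=cv2.convertScaleAbs(img,alpha=1.5)
    draw(img,c,(x,y),ks,rect(R,.19,.06,.05),(255,0,255));draw(img,c,(x,y),ks,rect(R,.178,.047,.04),(255,255,0))
    tiles.append(img)
for col in B:
    for c in(t,s):
        q=proj(c,np.array([[B[col][0],B[col][1],.03]]))[0];x,y=(q-16).astype(int)
        img=cv2.convertScaleAbs(cv2.resize(c["image"][y:y+32,x:x+32],None,fx=4,fy=4,interpolation=cv2.INTER_CUBIC),alpha=1.5)
        draw(img,c,(x,y),4,rect(B[col],.064,.024,.043),(255,0,255));draw(img,c,(x,y),4,rect(B[col],.064,.044,0),(255,255,0));tiles.append(img)
C=np.zeros((600,800,3),np.uint8)
C[:220,:396]=tiles[0];C[:450,400:800]=tiles[1]
for i,b in enumerate(tiles[2:]):
    x=(i%3)*130;y=225+(i//3)*130;C[y:y+128,x:x+128]=b
cv2.imwrite("pics/ov1.png",C)
E
```

```text
red [  0.3914  -0.1983 -22.0246] 0.144 [246, 294]
yellow [ 0.4907 -0.4137 14.559 ] 0.117 [291, 227]
blue [ 0.5726 -0.2472  5.9819] 0.157 [243, 250]
```

View pics/ov1.png

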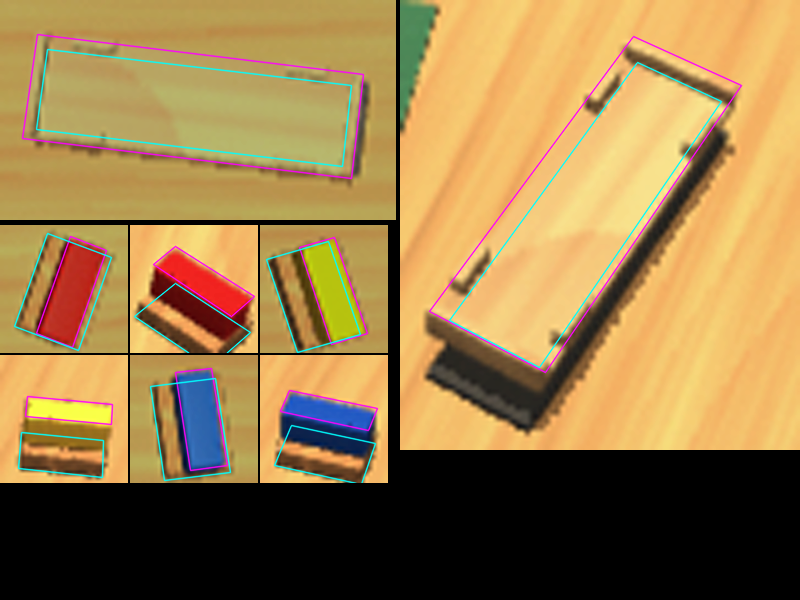

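The block fits look right: red (.391,-.198,-22°), yellow (.491,-.414,15°), blue (.573,-.247,6°). In the overlay the rest's stops span about 184 mm, which puts its centre near (.485,.026) at a yaw of 82°. I'll move above the leg now.

Call:
move_arm(targets="0.6 1 0 0.7;0.6 1 0 0.7;0.6 1 0 0.7;0.6 1 0 0.7;0.6 1 0 0.7;0.6 1 0 0.7;0.6 1 0 0.7;0.6 1 0 0.7;0.6 1 0 0.7;0.6 1 0 0.7", gripper=65)

```text
time_s: 1.43
tcp_pos: [0.3984, -0.3224, 0.2228]
ee_rot: [[-0.522, -0.853, 0.001], [-0.853, 0.522, -0.0], [-0.0, -0.001, -1.0]]
wrist_force: [-0.2, 0.3, 0.3]
gripper_width: 0.746
gripper_force: 0.0
```

Call:
move_arm(targets="0.6 1 0 0.7;0.6 1 0 0.7;0.6 1 0 0.7;0.6 1 0 0.7;0.6 1 0 0.7;0.6 1 0 0.7;0.6 1 0 0.7;0.6 1 0 0.7;0.6 1 0 0.7;0.6 1 0 0.7")

```text
time_s: 2.27
tcp_pos: [0.5484, -0.0723, 0.2228]
ee_rot: [[0.062, -0.998, 0.0], [-0.998, -0.062, 0.0], [0.0, -0.0, -1.0]]
wrist_force: [0.3, -0.6, -0.4]
gripper_width: 0.745
gripper_force: 0.0
```

```bash
cat > st.py <<'E'
from h import *
import sys
s=sense();y=s["ee_rot"][:,1];psi=np.degrees(np.arctan2(y[1],y[0]))
print("t",round(s["time_s"],2),"tcp",s["tcp_pos"].round(4),"psi",round(psi,2),"tilt",s["ee_rot"][:2,2].round(4),"j",s["joints"].round(1),"F",s["wrist_force"].round(2),"M",s["moment"].round(2),"w",round(s["gripper_width"]*87,1),"gf",round(float(s["gripper_force"]),1))
if len(sys.argv)>1: # target x y z psi
    a=[float(v) for v in sys.argv[1:]]
    d=np.r_[(np.array(a[:3])-s["tcp_pos"])/.025,((a[3]-psi+90)%180-90)/5 if len(a)>3 else 0]
    print("units to go",d.round(2))
E
python3 st.py .6295 .0186 .1 14
```

```text
t 2.27 tcp [ 0.5484 -0.0723  0.2228] psi -176.45 tilt [0.0005 0.    ] j [  9.3  15.   -9.8   0.  -65.2  -5.7] F [ 0.32 -0.62 -0.41] M [-0.02  0.05  0.02] w 64.8 gf 0.0
units to go [ 3.24  3.64 -4.91  2.09]
```

Call:
move_arm(targets="0.81 0.91 -0.9 0.52;0.81 0.91 -0.9 0.52;0.81 0.91 -0.9 0.52;0.81 0.91 -0.9 0.53;0 0 -1 0;0 0 -1 0;0 0 -1 0;0 0 -0.8 0;0 0 -0.8 0;0 0 -0.4 0")

```text
time_s: 3.1
tcp_pos: [0.6274, 0.017, 0.0048]
ee_rot: [[0.238, -0.971, -0.004], [-0.971, -0.238, -0.001], [-0.0, 0.004, -1.0]]
wrist_force: [-0.1, -0.2, -0.7]
gripper_width: 0.744
gripper_force: 0.0
```

```bash
python3 st.py .6295 .0186 .007 14; python3 - <<'E'
from h import *
a=[]
for n,(x,y,w,h) in(("top",(190,170,110,80)),("side",(220,190,110,110))):
    c=capture(n);a.append(cv2.resize(c["image"][y:y+h,x:x+w],(400,int(400*h/w)),interpolation=cv2.INTER_CUBIC))
C=np.zeros((400,800,3),np.uint8);C[:a[0].shape[0],:400]=a[0];C[:400,400:]=a[1];cv2.imwrite("pics/g1.png",C)
E
```

```text
t 3.1 tcp [0.6274 0.017  0.0048] psi -166.21 tilt [-0.0042 -0.0008] j [ 16.3  35.  -12.6  -0.  -42.6  -2.5] F [-0.05 -0.21 -0.65] M [-0.02  0.19 -0.06] w 64.8 gf 0.0
units to go [0.09 0.06 0.09 0.04]
```

View pics/g1.png

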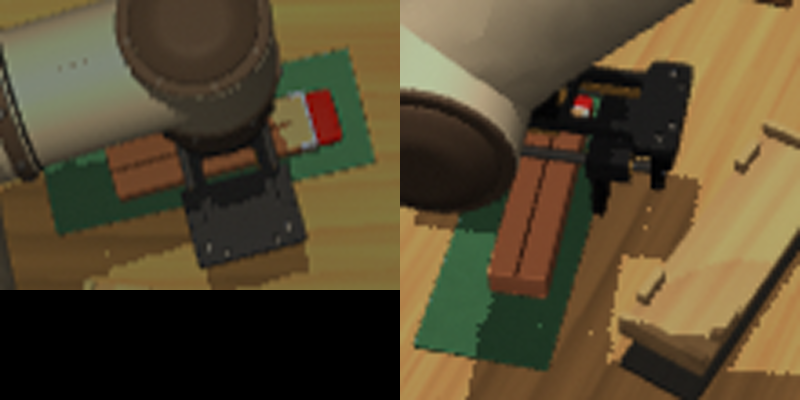

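The gripper straddles the leg, with one finger visible at (600,195) in the side view, clear of the leg and near bench height. Closing.

Call:
move_arm(targets="0 0 0.1 0;0 0 0 0;0 0 0 0;0 0 0 0;0 0 0 0;0 0 0 0;0 0 0 0;0 0 0 0", gripper=30)

```text
time_s: 3.87
tcp_pos: [0.6296, 0.0174, 0.0111]
ee_rot: [[0.239, -0.971, 0.002], [-0.971, -0.239, 0.0], [0.0, -0.002, -1.0]]
wrist_force: [-0.8, 0.6, 5.1]
gripper_width: 0.458
gripper_force: 30.0
```

Call:
move_arm(targets="0 0 0.3 0;0 0 0.6 0;0 0 1 0;0 0 1 0;0 0 1 0;0 0 0.4 0;0 0 0 0;0 0 0 0")

```text
time_s: 4.53
tcp_pos: [0.6281, 0.0173, 0.1167]
ee_rot: [[0.238, -0.971, -0.001], [-0.971, -0.238, 0.001], [-0.001, 0.001, -1.0]]
wrist_force: [-1.5, -0.4, -1.6]
gripper_width: 0.455
gripper_force: 30.0
```

```bash
python3 st.py .485 .0263 .1 172; python3 - <<'E'
from h import *
a=[]
for n,(x,y,w,h) in(("top",(180,140,140,100)),("side",(210,160,140,140))):
    c=capture(n);a.append(cv2.resize(c["image"][y:y+h,x:x+w],(400,int(400*h/w)),interpolation=cv2.INTER_CUBIC))
C=np.zeros((400,800,3),np.uint8);C[:a[0].shape[0],:400]=a[0];C[:400,400:]=a[1];cv2.imwrite("pics/g2.png",C)
E
```

```text
t 4.53 tcp [0.6281 0.0173 0.1167] psi -166.22 tilt [-0.0014  0.0006] j [ 16.3  27.4  -7.   -0.1 -55.6  -2.5] F [-1.47 -0.37 -1.61] M [ 0.02  0.12 -0.02] w 39.6 gf 30.0
units to go [-5.72  0.36 -0.67 -4.36]
```

View pics/g2.png

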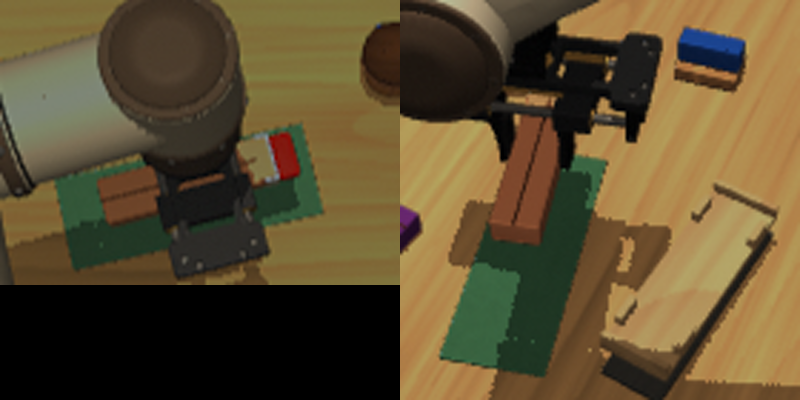

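Leg held at 39.6 mm and level. In the top tile its plain-end top corners are about (98,180) and (107,208), and the shoe end is about (289,133)-(299,176). I'll measure the along-leg offset.

```bash
python3 - <<'E'
from h import *
t=capture("top");s=capture("side");k=140/400
o=np.array([.6281,.0173]);a=np.radians(103.8);u=np.array([np.cos(a),np.sin(a)]);n=np.array([-u[1],u[0]])
f=lambda c,off,p,z:[(float(((q-o)@u).round(4)),float(((q-o)@n).round(4))) for q in unproj(c,(np.array(p)+.5)*k-.5+off,z)[:,:2]]
print("plain top",f(t,[180,140],[(98,180),(107,208)],.1326),"want +.085, +-.02")
print("shoe top",f(t,[180,140],[(289,133),(299,176)],.1246),"want -.085")
print("plain side",f(s,[210,160],[(92,231),(145,240)],.1326))
print("plain side bottom",f(s,[210,160],[(91,242),(141,247)],.1086))
E
```

```text
plain top [(0.0819, -0.018), (0.0802, 0.0073)] want +.085, +-.02
shoe top [(-0.0849, -0.0179), (-0.0833, 0.0206)] want -.085
plain side [(0.0944, -0.0125), (0.0959, 0.0286)]
plain side bottom [(0.087, -0.0174), (0.0852, 0.0217)]
```

Call:
move_arm(targets="-0.7 0.04 0 -0.54;-0.7 0.04 0 -0.54;-0.7 0.04 0 -0.54;-0.7 0.04 0 -0.54;-0.7 0.05 0 -0.55;-0.7 0.05 0 -0.55;-0.7 0.05 0 -0.55;-0.7 0.05 -0.5 -0.55;-0.12 0 -0.8 0;0 0 0 0")

```text
time_s: 5.57
tcp_pos: [0.4816, 0.0253, 0.0817]
ee_rot: [[-0.14, -0.99, -0.009], [-0.99, 0.14, -0.002], [0.003, 0.008, -1.0]]
wrist_force: [-1.4, -0.6, -1.8]
gripper_width: 0.454
gripper_force: 30.0
```

```bash
python3 st.py .485 .0263 .083 172; python3 - <<'E'
from h import *
a=[]
for n,(x,y,w,h) in(("top",(190,190,120,110)),("side",(260,190,120,110))):
    c=capture(n);i=c["image"].copy()
    im=cv2.convertScaleAbs(cv2.resize(i[y:y+h,x:x+w],(400,int(400*h/w)),interpolation=cv2.INTER_CUBIC),alpha=1.4)
    draw(im,c,(x,y),400/w,rect((.485,.0263,82),.184,.06,.05),(255,0,255));a.append(im)
cv2.imwrite("pics/g3.png",np.hstack(a))
E
```

```text
t 5.57 tcp [0.4816 0.0253 0.0817] psi 171.98 tilt [-0.0087 -0.0022] j [ 22.3  17.8 -29.6  -0.1 -43.2 -30.3] F [-1.4  -0.63 -1.75] M [0.   0.15 0.02] w 39.5 gf 30.0
units to go [0.14 0.04 0.05 0.  ]
```

View pics/g3.png

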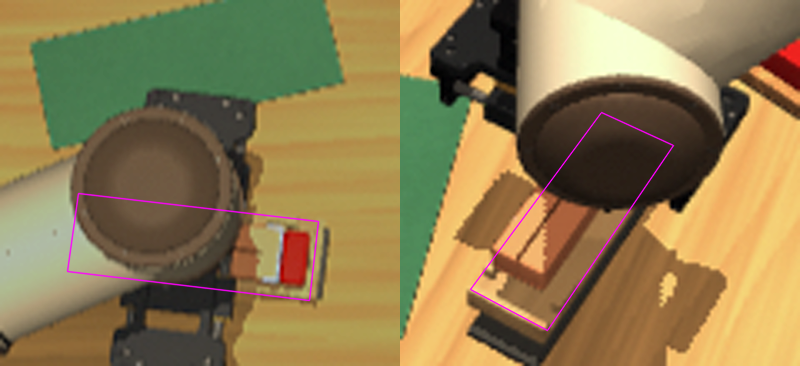

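```bash
python3 st.py .485 .0263 .083 172; python3 - <<'E'
from h import *
t=capture("top");s=capture("side");k=.3
o=np.array([.485,.0263]);a=np.radians(82);u=np.array([np.cos(a),np.sin(a)]);n=np.array([-u[1],u[0]])
f=lambda c,off,p,z:[(float(((q-o)@u).round(4)),float(((q-o)@n).round(4))) for q in unproj(c,(np.array(p)+.5)*k-.5+off,z)[:,:2]]
z0=.0817-.008
print("shoe top",f(t,[190,190],[(310,234),(303,287)],z0+.016),"want -.085")
print("plain side bottom/top",f(s,[260,190],[(93,266),(141,290)],z0),f(s,[260,190],[(94,247),(143,271)],z0+.024))
E
```

```text
t 5.67 tcp [0.4858 0.0261 0.0845] psi 172.06 tilt [-0.0018 -0.0012] j [ 22.3  17.7 -29.2   0.  -43.2 -30.2] F [-0.2  -0.08 -1.42] M [ 0.09 -0.01  0.04] w 39.5 gf 30.0
units to go [-0.03  0.01 -0.06 -0.01]
shoe top [(-0.0868, -0.0161), (-0.0862, 0.0229)] want -.085
plain side bottom/top [(0.0813, -0.0181), (0.0808, 0.0182)] [(0.0822, -0.0167), (0.0816, 0.0195)]
```

Call:
move_arm(targets="0 0 0 0;0 0 0 0")

```text
time_s: 5.93
tcp_pos: [0.4868, 0.0264, 0.0856]
ee_rot: [[-0.139, -0.99, 0.001], [-0.99, 0.139, 0.0], [-0.001, -0.001, -1.0]]
wrist_force: [-0.0, -0.2, -2.1]
gripper_width: 0.455
gripper_force: 30.0
```

Call:
move_arm(targets="-0.07 0.08 -0.2 0;0 0 -0.3 0;0 0 -0.3 0;0 0 -0.2 0;0 0 -0.1 0;0 0 -0.1 0;0 0 0 0;0 0 0 0")

```text
time_s: 6.6
tcp_pos: [0.4841, 0.0282, 0.0549]
ee_rot: [[-0.139, -0.99, -0.0], [-0.99, 0.139, -0.0], [0.0, 0.0, -1.0]]
wrist_force: [1.0, -0.1, -2.3]
gripper_width: 0.457
gripper_force: 30.0
```

```bash
python3 st.py .485 .0283 .048 172
```

```text
t 6.6 tcp [0.4841 0.0282 0.0549] psi 172.02 tilt [-0.0003 -0.0002] j [ 22.6  20.2 -31.2   0.  -38.6 -30.6] F [ 0.96 -0.08 -2.29] M [0.02 0.08 0.03] w 39.7 gf 30.0
units to go [ 0.03  0.   -0.28 -0.  ]
```

Call:
move_arm(targets="0 0 -0.1 0;0 0 -0.1 0;0 0 0 0;0 0 0 0")

```text
time_s: 6.93
tcp_pos: [0.484, 0.0282, 0.05]
ee_rot: [[-0.139, -0.99, -0.0], [-0.99, 0.139, -0.0], [0.0, 0.0, -1.0]]
wrist_force: [0.2, 0.5, -1.8]
gripper_width: 0.459
gripper_force: 30.0
```

Call:
move_arm(targets="0 0 -0.1 0;0 0 0 0;0 0 0 0")

```text
time_s: 7.18
tcp_pos: [0.4845, 0.0284, 0.0479]
ee_rot: [[-0.139, -0.99, 0.001], [-0.99, 0.139, 0.0], [-0.0, -0.001, -1.0]]
wrist_force: [0.2, -0.0, 1.5]
gripper_width: 0.457
gripper_force: 30.0
```

Call:
move_arm(targets="0 0 -0.1 0;0 0 0 0;0 0 0 0")

```text
time_s: 7.43
tcp_pos: [0.4846, 0.0284, 0.0453]
ee_rot: [[-0.139, -0.99, 0.001], [-0.99, 0.139, 0.0], [-0.0, -0.001, -1.0]]
wrist_force: [-0.3, 0.4, 3.0]
gripper_width: 0.452
gripper_force: 30.0
```

Call:
move_arm(targets="0 0 0 0;0 0 0 0;0 0 0 0;0 0 0 0", gripper=58)

```text
time_s: 7.77
tcp_pos: [0.4838, 0.0282, 0.0448]
ee_rot: [[-0.139, -0.99, -0.001], [-0.99, 0.139, -0.0], [0.0, 0.001, -1.0]]
wrist_force: [0.3, 0.0, -0.5]
gripper_width: 0.635
gripper_force: 0.0
```

Call:
move_arm(targets="0 0 0.3 0;0 0 0.6 0;0 -0.5 1 0;0 -1 1 0;0 -1 1 0;-0.5 -1 1 0;-0.5 -1 0 0;-0.5 -1 0 0;-0.5 -1 0 0;-0.5 -1 0 0")

```text
time_s: 8.6
tcp_pos: [0.4208, -0.1603, 0.1684]
ee_rot: [[-0.139, -0.99, 0.001], [-0.99, 0.139, 0.0], [-0.0, -0.001, -1.0]]
wrist_force: [-0.5, 0.6, 0.3]
gripper_width: 0.664
gripper_force: 0.0
```

```bash
python3 st.py .391 -.198 .14 68; python3 - <<'E'
from h import *
np.set_printoptions(precision=4,suppress=True)
a=[];T={}
for n,(x,y,w,h) in(("top",(195,225,110,70)),("side",(270,205,90,105))):
    c=capture(n);T[n]=c
    im=cv2.resize(c["image"][y:y+h,x:x+w],None,fx=5 if n=="side" else 3.2,fy=5 if n=="side" else 3.2,interpolation=cv2.INTER_CUBIC);a.append(cv2.convertScaleAbs(im,alpha=1.4))
C=np.zeros((525,802,3),np.uint8);C[:224,:352]=a[0];C[:,352:]=a[1];cv2.imwrite("pics/r1.png",C[:,:800])
for col,g in dict(red=(.391,-.198,-22),yellow=(.491,-.414,15),blue=(.573,-.247,6)).items():
    try: print(col,*block(T["top"],T["side"],col,g))
    except Exception as e: print(col,e)
E
```

```text
t 8.6 tcp [ 0.4208 -0.1603  0.1684] psi 172.03 tilt [0.0011 0.    ] j [ -0.1   7.9 -27.7  -0.  -54.4  -7.9] F [-0.47  0.61  0.3 ] M [0.02 0.04 0.06] w 57.8 gf 0.0
units to go [-1.19 -1.51 -1.13 15.19]
red [  0.3911  -0.198  -22.1214] 0.16013086591864734 [293]
yellow [ 0.4905 -0.4141 14.2315] 0.4089136300380412 [293, 71]
blue [ 0.5728 -0.2468  3.1726] 0.15968901898274018 [241, 250]
```

View pics/r1.png

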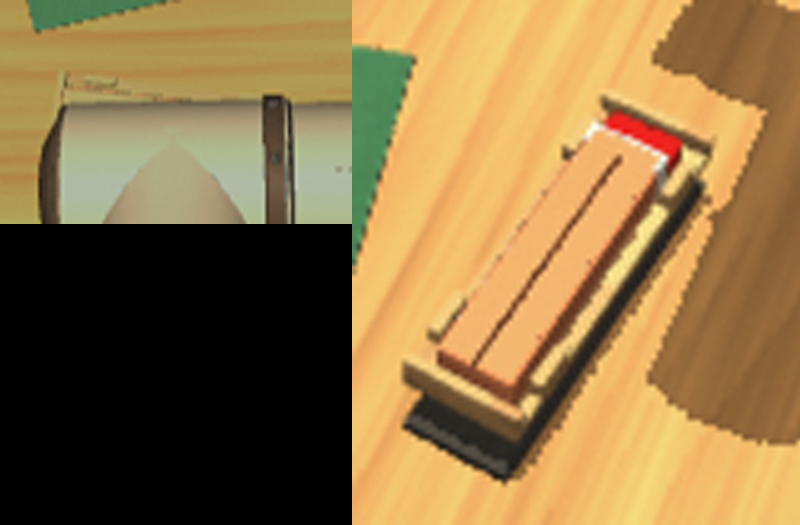

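The leg is seated between the end stops of the rest, seam up, shoe at the far end (640,140), plain end (475,375). Next is the red block.

Call:
move_arm(targets="-0.15 -0.19 0 0.95;-0.15 -0.19 0 0.95;-0.15 -0.19 0 0.95;-0.15 -0.19 0 0.95;-0.15 -0.19 0 0.95;-0.15 -0.19 0 0.95;-0.15 -0.19 0 0.95;-0.14 -0.18 0 0.95;0 0 -0.3 0.95;0 0 -0.3 0.95", gripper=48)

```text
time_s: 9.53
tcp_pos: [0.3923, -0.1969, 0.1532]
ee_rot: [[0.639, -0.769, 0.002], [-0.769, -0.639, -0.0], [0.001, -0.001, -1.0]]
wrist_force: [-0.3, -0.5, 0.6]
gripper_width: 0.55
gripper_force: 0.0
```

Call:
move_arm(targets="0 0 -0.3 0.95;0 0 -0.3 0.95;0 0 -0.3 0.95;0 0 -0.3 0.95;0 0 -0.3 0.95;0 0 -0.4 0.94;0 0 0 0;0 0 0 0")

```text
time_s: 10.2
tcp_pos: [0.3919, -0.1967, 0.1051]
ee_rot: [[0.926, -0.377, -0.001], [-0.377, -0.926, -0.0], [-0.001, 0.0, -1.0]]
wrist_force: [0.4, 0.0, 0.7]
gripper_width: 0.557
gripper_force: 0.0
```

```bash
python3 st.py .391 -.198 .022 68
```

```text
t 10.2 tcp [ 0.3919 -0.1967  0.1051] psi -112.12 tilt [-0.0008 -0.0001] j [ -5.3  11.7 -34.1   0.  -44.3  73.1] F [0.39 0.02 0.67] M [-0.09  0.1  -0.02] w 48.5 gf 0.0
units to go [-0.04 -0.05 -3.33  0.02]
```

Call:
move_arm(targets="-0.03 -0.04 -0.8 0;0 0 -0.8 0;0 0 -0.8 0;0 0 -0.6 0;0 0 -0.28 0;0 0 0 0;0 0 0 0")

```text
time_s: 10.78
tcp_pos: [0.3919, -0.198, 0.0236]
ee_rot: [[0.927, -0.375, 0.001], [-0.375, -0.927, -0.0], [0.001, -0.0, -1.0]]
wrist_force: [0.9, -0.3, 0.9]
gripper_width: 0.554
gripper_force: 0.0
```

Call:
move_arm(targets="0 0 0 0;0 0 0 0;0 0 0 0;0 0 0 0;0 0 0 0;0 0 0 0", gripper=12)

```text
time_s: 11.28
tcp_pos: [0.3914, -0.198, 0.0235]
ee_rot: [[0.927, -0.375, 0.001], [-0.375, -0.927, -0.0], [0.001, -0.0, -1.0]]
wrist_force: [-1.1, 0.8, 4.5]
gripper_width: 0.275
gripper_force: 30.0
```

```bash
python3 st.py .391 -.198 .022 68
```

```text
t 11.28 tcp [ 0.3914 -0.198   0.0235] psi -112.04 tilt [ 0.0008 -0.0001] j [ -5.5  19.8 -39.3   0.  -30.8  73.4] F [-1.06  0.78  4.54] M [ 0.19  0.29 -0.09] w 23.9 gf 30.0
units to go [-0.02  0.   -0.06  0.01]
```

Call:
move_arm(targets="0 0 0.4 0;0 0 0.9 0;0 0 0.9 0;0 0 0.9 0;0 0 0.8 -0.9;0.22 0.475 0 -0.9;0.22 0.475 0 -0.9;0.22 0.475 0 -0.9;0.22 0.475 0 -0.9;0.22 0.475 0 -0.9")

```text
time_s: 12.12
tcp_pos: [0.4182, -0.138, 0.1202]
ee_rot: [[0.652, -0.758, -0.001], [-0.758, -0.652, 0.0], [-0.001, 0.001, -1.0]]
wrist_force: [-0.6, -0.0, -1.6]
gripper_width: 0.273
gripper_force: 30.0
```

Call:
move_arm(targets="0.22 0.475 0 -0.9;0.22 0.475 0 -0.9;0.22 0.475 0 -0.9;0.22 0.475 0 -0.9;0.22 0.475 0 -0.9;0.22 0.475 0 -0.9;0.22 0.475 0 -0.9;0.22 0.475 0 -0.9;0.22 0.475 0 -0.9;0.22 0.475 0 -0.9")

```text
time_s: 12.95
tcp_pos: [0.4731, -0.0193, 0.12]
ee_rot: [[-0.075, -0.997, -0.001], [-0.997, 0.075, -0.0], [0.0, 0.001, -1.0]]
wrist_force: [0.3, 0.1, -0.9]
gripper_width: 0.272
gripper_force: 30.0
```

Call:
move_arm(targets="0.22 0.475 0 -0.8;0 0 0 0;0 0 0 0")

```text
time_s: 13.2
tcp_pos: [0.4787, -0.0078, 0.12]
ee_rot: [[-0.138, -0.99, -0.001], [-0.99, 0.138, -0.0], [0.0, 0.001, -1.0]]
wrist_force: [-0.4, 0.1, -1.7]
gripper_width: 0.27
gripper_force: 30.0
```

```bash
python3 st.py .4796 -.0082 .09 172; python3 - <<'E'
from h import *
a=[]
for n,(x,y,w,h) in(("top",(195,190,110,110)),("side",(270,180,110,110))):
    c=capture(n);T=c
    im=cv2.resize(c["image"][y:y+h,x:x+w],(400,400),interpolation=cv2.INTER_CUBIC);im=cv2.convertScaleAbs(im,alpha=1.4)
    draw(im,c,(x,y),400/110,rect((.4859,.0364,82),.15,.04,.064),(255,0,255));a.append(im)
cv2.imwrite("pics/s1.png",np.hstack(a))
E
```

```text
t 13.2 tcp [ 0.4787 -0.0078  0.12  ] psi 172.08 tilt [-0.0014 -0.0002] j [ 18.6  14.1 -27.8  -0.  -48.2 -26.5] F [-0.37  0.12 -1.69] M [-0.02  0.06  0.03] w 23.5 gf 30.0
units to go [ 0.04 -0.02 -1.2  -0.02]
```

View pics/s1.png

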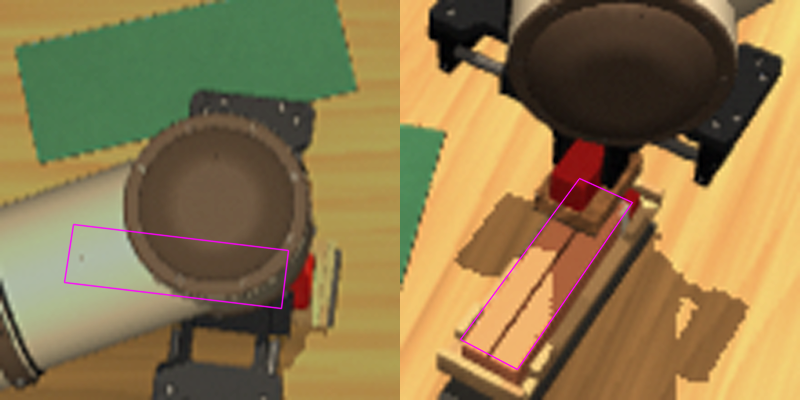

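Block hangs flat over the shoe end, lengthwise, and the leg face overlay matches. Pressing down in small steps.

Call:
move_arm(targets="0 0 -0.4 0;0 0 -0.4 0;0 0 -0.2 0;0 0 -0.2 0;0 0 -0.1 0;0 0 0 0;0 0 0 0")

```text
time_s: 13.88
tcp_pos: [0.4793, -0.0081, 0.0882]
ee_rot: [[-0.14, -0.99, 0.0], [-0.99, 0.14, -0.0], [-0.0, -0.0, -1.0]]
wrist_force: [-0.1, 0.3, -1.4]
gripper_width: 0.275
gripper_force: 30.0
```

Call:
move_arm(targets="0 0 -0.1 0;0 0 -0.1 0;0 0 0 0;0 0 0 0")

```text
time_s: 14.22
tcp_pos: [0.4798, -0.0079, 0.0835]
ee_rot: [[-0.139, -0.99, 0.001], [-0.99, 0.139, 0.0], [-0.0, -0.001, -1.0]]
wrist_force: [-0.5, -0.8, 2.2]
gripper_width: 0.278
gripper_force: 30.0
```

```bash
python3 st.py .4796 -.0082 .079 172
```

```text
t 14.22 tcp [ 0.4798 -0.0079  0.0835] psi 171.99 tilt [0.0014 0.    ] j [ 18.5  17.1 -30.3   0.  -42.5 -26.6] F [-0.46 -0.82  2.17] M [-0.14 -0.02 -0.  ] w 24.2 gf 30.0
units to go [-0.01 -0.01 -0.18  0.  ]
```

Call:
move_arm(targets="0 0 -0.1 0;0 0 -0.08 0;0 0 0 0;0 0 0 0")

```text
time_s: 14.55
tcp_pos: [0.4797, -0.0079, 0.0789]
ee_rot: [[-0.139, -0.99, 0.001], [-0.99, 0.139, 0.0], [-0.0, -0.001, -1.0]]
wrist_force: [0.6, -0.3, 4.3]
gripper_width: 0.273
gripper_force: 30.0
```

Call:
move_arm(targets="0.028 0.2 0 0;0.028 0.2 0 0;0.028 0.2 0 0;0.028 0.2 0 0;0.028 0.2 0 0;0.028 0.2 0 0")

```text
time_s: 15.05
tcp_pos: [0.4832, 0.0226, 0.0785]
ee_rot: [[-0.14, -0.99, -0.0], [-0.99, 0.14, -0.0], [0.0, 0.0, -1.0]]
wrist_force: [-0.6, -2.9, 4.6]
gripper_width: 0.274
gripper_force: 30.0
```

Call:
move_arm(targets="0.028 0.2 0 0;0.028 0.2 0 0;0.028 0.2 0 0;0.028 0.2 0 0;0.028 0.2 0 0;0.028 0.2 0 0;0 0 0 0")

```text
time_s: 15.63
tcp_pos: [0.4877, 0.0532, 0.0785]
ee_rot: [[-0.139, -0.99, 0.0], [-0.99, 0.139, 0.001], [-0.001, -0.0, -1.0]]
wrist_force: [-2.0, 0.9, 4.4]
gripper_width: 0.271
gripper_force: 30.0
```

Call:
move_arm(targets="0.028 0.2 0 0;0.028 0.2 0 0;0.028 0.2 0 0;0.028 0.2 0 0;0.028 0.2 0 0;0.028 0.2 0 0;0 0 0 0;0 0 0 0")

```text
time_s: 16.3
tcp_pos: [0.492, 0.0832, 0.0786]
ee_rot: [[-0.139, -0.99, 0.001], [-0.99, 0.139, 0.001], [-0.002, -0.001, -1.0]]
wrist_force: [-0.8, 3.5, 3.9]
gripper_width: 0.272
gripper_force: 30.0
```

```bash
python3 st.py .4921 .081 .079 172; python3 - <<'E'
from h import *
a=[]
for n,(x,y,w,h) in(("top",(195,190,110,110)),("side",(270,180,110,110))):
    c=capture(n);T=c
    im=cv2.resize(c["image"][y:y+h,x:x+w],(400,400),interpolation=cv2.INTER_CUBIC);im=cv2.convertScaleAbs(im,alpha=1.4)
    a.append(im)
cv2.imwrite("pics/s2.png",np.hstack(a))
E
```

```text
t 16.3 tcp [0.492  0.0832 0.0786] psi 171.98 tilt [0.0009 0.0015] j [ 28.2  19.2 -27.9  -0.1 -42.8 -36.2] F [-0.77  3.46  3.89] M [ 0.65  0.49 -0.02] w 23.6 gf 30.0
units to go [ 0.   -0.09  0.02  0.  ]
```

View pics/s2.png

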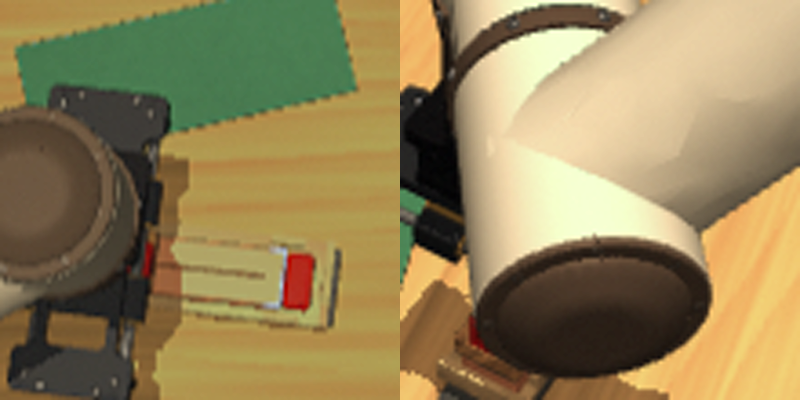

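The red stroke reached the plain end at about 5.5 N and the leg is still in the rest. I'll lift and take red to its slot.

Call:
move_arm(targets="0 0 0.3 0;0 0 0.7 0;0 0 1 0;0 0.4 0.5 0;-0.45 1 0 0;-0.45 1 0 0;-0.45 1 0 0;-0.45 1 0 -0.1;-0.45 1 0 -0.1;-0.45 1 0 -0.1")

```text
time_s: 17.23
tcp_pos: [0.4229, 0.2423, 0.1405]
ee_rot: [[-0.167, -0.986, -0.002], [-0.986, 0.167, -0.001], [0.001, 0.001, -1.0]]
wrist_force: [0.1, 0.5, -1.7]
gripper_width: 0.27
gripper_force: 30.0
```

Call:
move_arm(targets="-0.45 1 0 -0.12;-0.45 1 0 0;-0.45 0.9 -0.5 0;-0.13 0.1 -0.7 0;0 0 -0.5 0;0 0 0 0;0 0 0 0")

```text
time_s: 17.82
tcp_pos: [0.3867, 0.3161, 0.0978]
ee_rot: [[-0.176, -0.984, -0.002], [-0.984, 0.176, -0.003], [0.003, 0.001, -1.0]]
wrist_force: [-0.3, 0.3, -1.7]
gripper_width: 0.27
gripper_force: 30.0
```

```bash
python3 st.py .3874 .3182 .036 169.9; python3 - <<'E'
from h import *
a=[];T={}
for n,(x,y,w,h) in(("top",(90,250,110,110)),("side",(250,310,110,110))):
    c=capture(n);T[n]=c
    im=cv2.resize(c["image"][y:y+h,x:x+w],(400,400),interpolation=cv2.INTER_CUBIC);im=cv2.convertScaleAbs(im,alpha=1.4)
    draw(im,c,(x,y),400/110,rect((.3874,.3182,79.9),.072,.052,.023),(255,0,255));a.append(im)
cv2.imwrite("pics/p1.png",np.hstack(a))
s=sense();p=s["tcp_pos"]
for c in T.values():
    try:print(block(c,c,"red",(p[0],p[1],80),p[2]-.0235,16))
    except Exception as e:print(e)
E
```

```text
t 17.82 tcp [0.3867 0.3161 0.0978] psi 169.85 tilt [-0.0017 -0.0025] j [ 57.9  17.7 -26.5  -0.  -45.9 -68.1] F [-0.34  0.35 -1.66] M [ 0.07  0.07 -0.01] w 23.5 gf 30.0
units to go [ 0.03  0.08 -2.47  0.01]
(array([ 0.38625968,  0.31620341, 84.05161258]), np.float64(0.6312937922205585), [138, 138])
(array([ 0.38930512,  0.31518269, 82.80769053]), np.float64(0.7109198686314234), [197, 197])
```

View pics/p1.png

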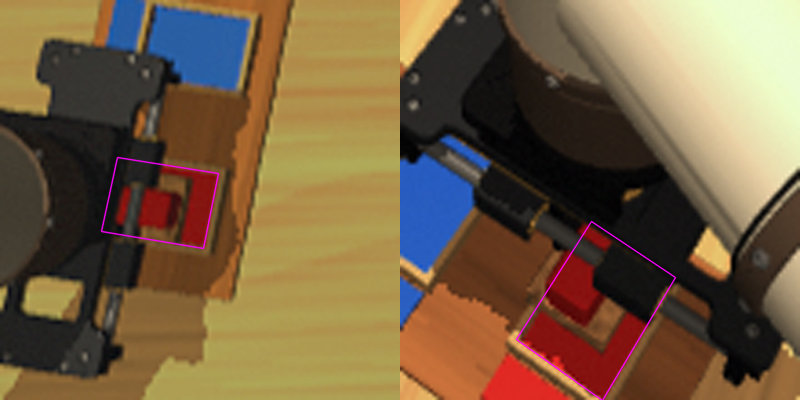

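Slot overlay matches the slot's inside edge in both views, so I'm lowering.

Call:
move_arm(targets="0.03 0.08 -0.6 0;0 0 -0.6 0;0 0 -0.5 0;0 0 -0.3 0;0 0 -0.2 0;0 0 0 0;0 0 0 0")

```text
time_s: 18.5
tcp_pos: [0.3884, 0.3193, 0.0441]
ee_rot: [[-0.176, -0.984, 0.001], [-0.984, 0.176, 0.001], [-0.001, -0.001, -1.0]]
wrist_force: [0.8, -0.4, -0.6]
gripper_width: 0.267
gripper_force: 30.0
```

Call:
move_arm(targets="0 0 -0.1 0;0 0 -0.1 0;0 0 0 0;0 0 0 0")

```text
time_s: 18.83
tcp_pos: [0.388, 0.319, 0.0387]
ee_rot: [[-0.176, -0.984, 0.0], [-0.984, 0.176, 0.0], [-0.0, -0.0, -1.0]]
wrist_force: [-0.0, -0.5, -1.5]
gripper_width: 0.271
gripper_force: 30.0
```

```bash
python3 st.py .3874 .3182 .0355 169.9
```

```text
t 18.83 tcp [0.388  0.319  0.0387] psi 169.87 tilt [0.0001 0.0001] j [ 58.   23.  -29.7   0.  -37.3 -68.1] F [-0.01 -0.54 -1.48] M [ 0.01  0.06 -0.08] w 23.6 gf 30.0
units to go [-0.02 -0.03 -0.13  0.01]
```

Call:
move_arm(targets="-0.02 -0.03 -0.1 0;0 0 -0.04 0;0 0 0 0;0 0 0 0")

```text
time_s: 19.17
tcp_pos: [0.3875, 0.3184, 0.0356]
ee_rot: [[-0.176, -0.984, 0.0], [-0.984, 0.176, 0.0], [-0.0, -0.0, -1.0]]
wrist_force: [-2.3, 0.3, 5.4]
gripper_width: 0.27
gripper_force: 30.0
```

Call:
move_arm(targets="0 0 0 0;0 0 0 0;0 0 0 0;0 0 0 0", gripper=44)

```text
time_s: 19.5
tcp_pos: [0.3875, 0.3183, 0.0349]
ee_rot: [[-0.176, -0.984, 0.0], [-0.984, 0.176, -0.0], [-0.0, -0.0, -1.0]]
wrist_force: [0.1, 0.7, 0.3]
gripper_width: 0.468
gripper_force: 0.0
```

Call:
move_arm(targets="0 0 0.4 0;0 0 0.8 0;0 0 1 0;0 0 1 0;0 -1 1 0;0 -1 0.5 0;0 -1 0 0;0 -1 0 0;0 -1 0 0;0 -1 0 0")

```text
time_s: 20.33
tcp_pos: [0.3872, 0.1671, 0.1526]
ee_rot: [[-0.176, -0.984, 0.0], [-0.984, 0.176, 0.0], [-0.0, -0.0, -1.0]]
wrist_force: [-0.2, 0.0, 0.9]
gripper_width: 0.505
gripper_force: 0.0
```

```bash
python3 st.py .4905 -.414 .16 105; python3 - <<'E'
from h import *
a=[];T={}
for n in("top","side"):
    c=capture(n);T[n]=c
    a.append(cv2.convertScaleAbs(cv2.resize(c["image"],(400,300),interpolation=cv2.INTER_AREA),alpha=1.4))
for n,(x,y,w,h) in(("top",(90,260,90,67)),("side",(260,350,90,67))):
    c=T[n];im=cv2.convertScaleAbs(cv2.resize(c["image"][y:y+h,x:x+w],(400,300),interpolation=cv2.INTER_CUBIC),alpha=1.4);a.append(im)
cv2.imwrite("pics/p2.png",np.vstack([np.hstack(a[:2]),np.hstack(a[2:])]))
for col,g,z in(("yellow",(.491,-.414,15),0),("blue",(.573,-.247,6),0)):
    try:print(col,*block(T["top"],T["side"],col,g,z,20))
    except Exception as e:print(e)
E
```

```text
t 20.33 tcp [0.3872 0.1671 0.1526] psi 169.88 tilt [0.0003 0.0004] j [ 45.6   6.1 -32.4  -0.  -51.4 -55.7] F [-0.21  0.03  0.92] M [0.03 0.04 0.02] w 44.0 gf 0.0
units to go [  4.13 -23.24   0.29 -12.98]
yellow [ 0.49037575 -0.41414441 13.66148496] 0.09122690807389422 [292]
blue [ 0.57253124 -0.24730536  4.38475457] 0.24312007802345792 [243, 197]
```

View pics/p2.png

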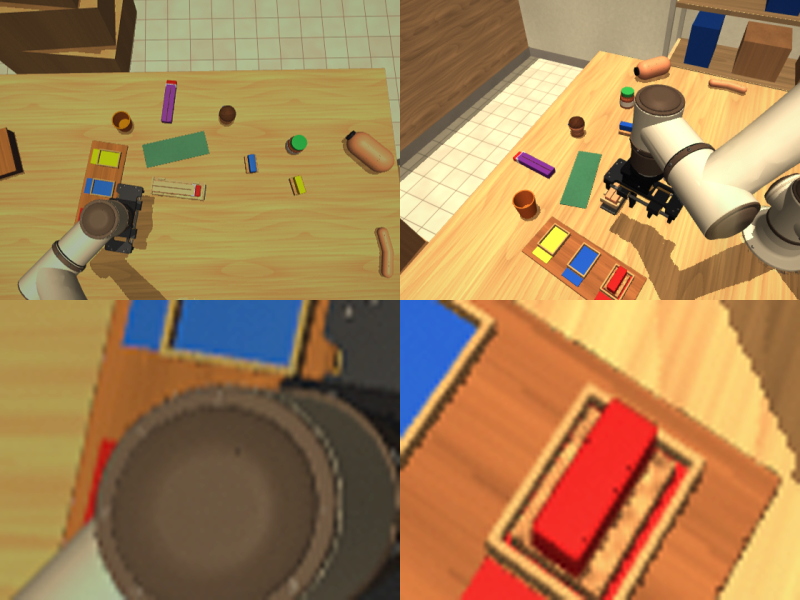

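Red sits flat in its slot (side crop 600,490); yellow and blue have not moved. Now yellow.

Call:
move_arm(targets="0.17 -0.97 0 -0.55;0.17 -0.97 0 -0.55;0.17 -0.97 0 -0.55;0.17 -0.97 0 -0.55;0.17 -0.97 0 -0.55;0.17 -0.97 0 -0.55;0.17 -0.97 0 -0.55;0.17 -0.97 0 -0.55;0.17 -0.97 0 -0.55;0.17 -0.97 0 -0.55", gripper=48)

```text
time_s: 21.27
tcp_pos: [0.4306, -0.075, 0.1525]
ee_rot: [[-0.612, -0.791, 0.001], [-0.791, 0.612, 0.0], [-0.0, -0.0, -1.0]]
wrist_force: [0.8, 0.1, -0.4]
gripper_width: 0.551
gripper_force: 0.0
```

Call:
move_arm(targets="0.17 -0.97 0 -0.55;0.17 -0.97 0 -0.55;0.17 -0.97 0 -0.55;0.17 -0.97 0 -0.55;0.17 -0.97 0 -0.55;0.17 -0.97 0 -0.55;0.17 -0.97 0 -0.55;0.17 -0.97 0 -0.55;0.17 -0.97 0 -0.55;0.17 -0.97 0 -0.55")

```text
time_s: 22.1
tcp_pos: [0.4731, -0.3178, 0.1522]
ee_rot: [[-0.908, -0.419, 0.0], [-0.419, 0.908, -0.0], [0.0, -0.0, -1.0]]
wrist_force: [0.1, 0.7, -0.7]
gripper_width: 0.552
gripper_force: 0.0
```

Call:
move_arm(targets="0.17 -0.97 0 -0.55;0.17 -0.97 0 -0.55;0.17 -0.97 -0.5 -0.55;0.17 -0.97 -0.5 -0.5;0 0 -0.5 0;0 0 -0.5 0;0 0 0 0")

```text
time_s: 22.68
tcp_pos: [0.4882, -0.4129, 0.0988]
ee_rot: [[-0.97, -0.243, -0.005], [-0.243, 0.97, 0.004], [0.004, 0.005, -1.0]]
wrist_force: [-0.7, 0.1, -0.4]
gripper_width: 0.555
gripper_force: 0.0
```

```bash
python3 st.py .4905 -.414 .0235 104; python3 - <<'E'
from h import *
T={n:capture(n) for n in("top","side")}
for col,g,z in(("yellow",(.491,-.414,14),0),("blue",(.573,-.247,6),0)):
  for n in T:
    try:print(col,n,*block(T[n],T[n],col,g,z,22))
    except Exception as e:print(e)
E
```

```text
t 22.68 tcp [ 0.4882 -0.4129  0.0988] psi 104.04 tilt [-0.0052  0.0036] j [-25.8  29.6  -6.2  -0.1 -54.6 -50.1] F [-0.72  0.08 -0.42] M [0.02 0.05 0.02] w 48.3 gf 0.0
units to go [ 0.09 -0.04 -3.01 -0.01]
division by zero
yellow side [ 0.49008644 -0.41425567 12.47916252] 0.11777186743567514 [232, 232]
blue top [ 0.57286403 -0.24759631  2.77545966] 0.1495346518198437 [241, 241]
blue side [ 0.57228328 -0.24582335 11.15757383] 0.16968334765650828 [247, 247]
```

Call:
move_arm(targets="0.05 0.03 -0.8 0;0 0 -0.8 0;0 0 -0.8 0;0 0 -0.5 0;0 0 -0.26 0;0 0 0 0;0 0 0 0")

```text
time_s: 23.37
tcp_pos: [0.4916, -0.4132, 0.0246]
ee_rot: [[-0.97, -0.245, 0.001], [-0.245, 0.97, -0.001], [-0.001, -0.001, -1.0]]
wrist_force: [0.3, 0.2, -0.0]
gripper_width: 0.553
gripper_force: 0.0
```

Call:
move_arm(targets="0 0 0 0;0 0 0 0;0 0 0 0;0 0 0 0;0 0 0 0;0 0 0 0;0 0 0 0", gripper=12)

```text
time_s: 23.95
tcp_pos: [0.4909, -0.4131, 0.0241]
ee_rot: [[-0.97, -0.244, 0.0], [-0.244, 0.97, -0.0], [-0.0, -0.0, -1.0]]
wrist_force: [0.2, 0.0, 3.3]
gripper_width: 0.269
gripper_force: 30.0
```

```bash
python3 st.py .4905 -.414 .0235 104
```

```text
t 23.95 tcp [ 0.4909 -0.4131  0.0241] psi 104.12 tilt [ 0.0004 -0.0004] j [-25.7  34.5  -9.9   0.  -45.5 -50.2] F [0.2  0.03 3.3 ] M [ 0.22  0.11 -0.03] w 23.4 gf 30.0
units to go [-0.02 -0.04 -0.02 -0.02]
```

Call:
move_arm(targets="0 0 0.4 0;0 0 0.9 0;0 0 1 0;0 0 1 0;0 0 0.54 0.8;-0.03 0.96 0 0.8;-0.03 0.96 0 0.8;-0.03 0.96 0 0.8;-0.03 0.96 0 0.8;-0.03 0.96 0 0.8")

```text
time_s: 24.78
tcp_pos: [0.4865, -0.2919, 0.1197]
ee_rot: [[-0.785, -0.62, -0.0], [-0.62, 0.785, 0.0], [0.0, 0.0, -1.0]]
wrist_force: [-1.3, 0.4, -1.1]
gripper_width: 0.27
gripper_force: 30.0
```

Call:
move_arm(targets="-0.03 0.96 0 0.8;-0.03 0.96 0 0.8;-0.03 0.96 0 0.8;-0.03 0.96 0 0.8;-0.03 0.96 0 0.8;-0.03 0.96 0 0.8;-0.03 0.96 0 0.8;-0.03 0.96 0 0.8;-0.03 0.96 0 0.8;-0.03 0.96 0 0.8")

```text
time_s: 25.62
tcp_pos: [0.479, -0.0519, 0.1199]
ee_rot: [[-0.203, -0.979, -0.0], [-0.979, 0.203, 0.0], [-0.0, 0.0, -1.0]]
wrist_force: [0.2, -0.2, -2.3]
gripper_width: 0.271
gripper_force: 30.0
```

Call:
move_arm(targets="0 0.96 0 0.78;0 0.9 0 0;0 0 0 0;0 0 0 0")

```text
time_s: 25.95
tcp_pos: [0.4794, -0.0056, 0.1199]
ee_rot: [[-0.137, -0.991, 0.0], [-0.991, 0.137, 0.0], [-0.0, -0.0, -1.0]]
wrist_force: [-0.4, -0.5, -0.7]
gripper_width: 0.27
gripper_force: 30.0
```

```bash
python3 st.py .4797 -.0065 .088 172
```

```text
t 25.95 tcp [ 0.4794 -0.0056  0.1199] psi 172.13 tilt [0.0001 0.0001] j [ 18.8  14.2 -27.8  -0.  -48.  -26.7] F [-0.38 -0.51 -0.66] M [ 0.01  0.04 -0.05] w 23.5 gf 30.0
units to go [ 0.01 -0.04 -1.27 -0.03]
```

Call:
move_arm(targets="0 0 -0.4 0;0 0 -0.4 0;0 0 -0.3 0;0 0 -0.2 0;0 0 -0.1 0;0 0 -0.1 0;0 0 0 0;0 0 0 0")

```text
time_s: 26.62
tcp_pos: [0.4797, -0.0068, 0.0825]
ee_rot: [[-0.139, -0.99, 0.0], [-0.99, 0.139, -0.0], [0.0, -0.0, -1.0]]
wrist_force: [-0.8, -1.3, 2.6]
gripper_width: 0.273
gripper_force: 30.0
```

Call:
move_arm(targets="0 0 -0.1 0;0 0 -0.06 0;0 0 0 0;0 0 0 0")

```text
time_s: 26.95
tcp_pos: [0.48, -0.0065, 0.0784]
ee_rot: [[-0.139, -0.99, 0.001], [-0.99, 0.139, -0.0], [-0.0, -0.001, -1.0]]
wrist_force: [-0.1, -2.8, 4.7]
gripper_width: 0.276
gripper_force: 30.0
```

```bash
python3 st.py .4797 -.0065 .079 172
```

```text
t 26.95 tcp [ 0.48   -0.0065  0.0784] psi 172.03 tilt [ 0.0011 -0.0001] j [ 18.7  17.6 -30.6   0.  -41.8 -26.7] F [-0.15 -2.83  4.68] M [-0.84  0.23  0.05] w 24.1 gf 30.0
units to go [-0.01  0.    0.02 -0.01]
```

Call:
move_arm(targets="0.028 0.2 0 0;0.028 0.2 0 0;0.028 0.2 0 0;0.028 0.2 0 0;0.028 0.2 0 0;0.028 0.2 0 0")

```text
time_s: 27.45
tcp_pos: [0.484, 0.0242, 0.0782]
ee_rot: [[-0.138, -0.99, 0.001], [-0.99, 0.138, -0.0], [-0.0, -0.001, -1.0]]
wrist_force: [-0.9, -4.2, 5.6]
gripper_width: 0.268
gripper_force: 30.0
```

Call:
move_arm(targets="0.028 0.2 0 0;0.028 0.2 0 0;0.028 0.2 0 0;0.028 0.2 0 0;0.028 0.2 0 0;0.028 0.2 0 0")

```text
time_s: 27.95
tcp_pos: [0.4881, 0.0542, 0.0782]
ee_rot: [[-0.138, -0.99, 0.0], [-0.99, 0.138, -0.0], [-0.0, -0.0, -1.0]]
wrist_force: [-0.3, -3.5, 5.4]
gripper_width: 0.273
gripper_force: 30.0
```

Call:
move_arm(targets="0.028 0.2 0 0;0.028 0.2 0 0;0.028 0.2 0 0;0.028 0.2 0 0;0.028 0.2 0 0;0.028 0.2 0 0;0 0 0 0;0 0 0 0")

```text
time_s: 28.62
tcp_pos: [0.4924, 0.085, 0.0782]
ee_rot: [[-0.138, -0.99, 0.001], [-0.99, 0.138, 0.001], [-0.001, -0.001, -1.0]]
wrist_force: [-0.4, 1.2, 4.9]
gripper_width: 0.269
gripper_force: 30.0
```

```bash
python3 st.py .4921 .081 .079 172
```

```text
t 28.62 tcp [0.4924 0.085  0.0782] psi 172.06 tilt [0.0009 0.0012] j [ 28.4  19.3 -27.9  -0.1 -42.8 -36.3] F [-0.42  1.24  4.92] M [ 0.2   0.5  -0.01] w 23.4 gf 30.0
units to go [-0.01 -0.16  0.03 -0.01]
```

Call:
move_arm(targets="0 0 0.3 0;0 0 0.7 0;0 0 1 0;0 0 0.5 0;0.56 0.97 0 0;0.56 0.97 0 -0.1;0.56 0.97 0 -0.1;0.56 0.97 0 -0.1;0.56 0.97 0 -0.1;0.56 0.97 0 0")

```text
time_s: 29.45
tcp_pos: [0.5757, 0.2309, 0.1396]
ee_rot: [[-0.174, -0.985, -0.002], [-0.985, 0.174, 0.0], [-0.0, 0.002, -1.0]]
wrist_force: [0.6, 0.8, -1.8]
gripper_width: 0.273
gripper_force: 30.0
```

Call:
move_arm(targets="0.56 0.97 0 0;0.56 0.97 0 0;0 0 -0.7 0;0 0 -0.7 0;0 0 -0.4 0;0 0 0 0;0 0 0 0")

```text
time_s: 30.03
tcp_pos: [0.6036, 0.2774, 0.0948]
ee_rot: [[-0.173, -0.985, -0.002], [-0.985, 0.173, -0.001], [0.001, 0.001, -1.0]]
wrist_force: [-1.1, -0.1, -0.5]
gripper_width: 0.273
gripper_force: 30.0
```

```bash
python3 st.py .6051 .2793 .036 169.9
```

```text
t 30.03 tcp [0.6036 0.2774 0.0948] psi 170.03 tilt [-0.0015 -0.0011] j [ 38.6  31.8  -2.7  -0.  -55.6 -48.6] F [-1.11 -0.12 -0.47] M [0.04 0.01 0.  ] w 23.7 gf 30.0
units to go [ 0.06  0.07 -2.35 -0.03]
```

Call:
move_arm(targets="0.03 0.04 -0.6 0;0 0 -0.6 0;0 0 -0.5 0;0 0 -0.3 0;0 0 -0.2 0;0 0 0 0;0 0 0 0;0 0 0 0")

```text
time_s: 30.7
tcp_pos: [0.6054, 0.2789, 0.0415]
ee_rot: [[-0.173, -0.985, 0.002], [-0.985, 0.173, 0.001], [-0.001, -0.001, -1.0]]
wrist_force: [0.5, -0.0, -1.8]
gripper_width: 0.271
gripper_force: 30.0
```

```bash
python3 st.py .6051 .2793 .036 169.9
```

```text
t 30.7 tcp [0.6054 0.2789 0.0415] psi 170.03 tilt [0.0015 0.0008] j [ 38.6  35.2  -5.3   0.  -49.4 -48.6] F [ 0.49 -0.05 -1.79] M [0.   0.12 0.08] w 23.5 gf 30.0
units to go [-0.01  0.02 -0.22 -0.03]
```

Call:
move_arm(targets="0 0 -0.1 0;0 0 -0.1 0;0 0 -0.04 0;0 0 0 0;0 0 0 0")

```text
time_s: 31.12
tcp_pos: [0.6054, 0.2789, 0.0361]
ee_rot: [[-0.173, -0.985, 0.002], [-0.985, 0.173, 0.001], [-0.001, -0.002, -1.0]]
wrist_force: [-2.1, -0.5, 5.7]
gripper_width: 0.278
gripper_force: 30.0
```

Call:
move_arm(targets="0 0 0 0;0 0 0 0;0 0 0 0;0 0 0 0", gripper=44)

```text
time_s: 31.45
tcp_pos: [0.6047, 0.2784, 0.0341]
ee_rot: [[-0.174, -0.985, -0.0], [-0.985, 0.174, -0.0], [0.0, 0.0, -1.0]]
wrist_force: [-0.3, 0.2, -1.0]
gripper_width: 0.468
gripper_force: 0.0
```

Call:
move_arm(targets="0 0 0.4 0;0 0 0.8 0;0 0 1 0;0 0 1 0;0 -0.9 1 -0.5;0 -0.9 0.5 -0.5;0 -0.9 0 -0.5;0 -0.9 0 -0.5;0 -0.9 0 -0.5;0 -0.9 0 -0.5")

```text
time_s: 32.28
tcp_pos: [0.6048, 0.1425, 0.153]
ee_rot: [[-0.424, -0.906, 0.001], [-0.906, 0.424, 0.0], [-0.001, -0.001, -1.0]]
wrist_force: [-0.5, 0.4, -1.1]
gripper_width: 0.506
gripper_force: 0.0
```

```bash
python3 st.py .5725 -.247 .16 96; python3 - <<'E'
from h import *
T={n:capture(n) for n in("top","side")}
for col,g,z in(("yellow",(.6051,.2793,80),.012),("red",(.3874,.3182,80),.012),("blue",(.573,-.247,6),0)):
  for n in T:
    c=T[n]
    try:
        m=m2(c,col,proj(c,[[g[0],g[1],z+.03]])[0],12 if z else 22)
        if z: # ridge top only against same-coloured floor: keep bright centroid
            print(col,n,"px",m.sum())
        print(col,n,*block(c,c,col,g,z,22 if not z else 11))
    except Exception as e:print(col,n,e)
E
```

```text
t 32.28 tcp [0.6048 0.1425 0.153 ] psi 154.9 tilt [0.001  0.0004] j [ 28.2  24.8  -5.7   0.  -59.4 -53.3] F [-0.46  0.44 -1.09] M [0.04 0.05 0.01] w 44.0 gf 0.0
units to go [ -1.29 -15.58   0.28 -11.78]
yellow top px 247
yellow top [ 0.60652739  0.2795928  80.46488006] 0.39439790829419463 [228, 228]
yellow side px 374
yellow side [ 0.60628957  0.27414874 87.45630496] 0.37745281016475263 [335, 335]
red top px 81
red top [ 0.38804117  0.3222176  82.48397231] 0.783693560422585 [67, 67]
red side px 385
red side [ 0.387673    0.31041358 83.10802747] 0.42187811126893293 [344, 344]
blue top [ 0.57231716 -0.24715427  2.43365415] 0.14690015768943476 [242, 242]
blue side division by zero
```

Call:
move_arm(targets="-0.08 -0.97 0 -0.75;-0.08 -0.97 0 -0.75;-0.08 -0.97 0 -0.75;-0.08 -0.97 0 -0.75;-0.08 -0.97 0 -0.75;-0.08 -0.97 0 -0.75;-0.08 -0.97 0 -0.75;-0.08 -0.97 0 -0.75;-0.08 -0.97 0 -0.75;-0.08 -0.97 0 -0.75", gripper=48)

```text
time_s: 33.22
tcp_pos: [0.5851, -0.0996, 0.1527]
ee_rot: [[-0.888, -0.46, 0.001], [-0.46, 0.888, -0.0], [-0.001, -0.0, -1.0]]
wrist_force: [1.0, -0.3, 0.1]
gripper_width: 0.548
gripper_force: 0.0
```

Call:
move_arm(targets="-0.08 -0.97 0 -0.75;-0.08 -0.97 0 -0.75;-0.08 -0.97 0 -0.75;-0.08 -0.97 0 -0.75;-0.08 -0.97 0 -0.75;-0.08 -0.97 0 -0.73;0 0 -0.9 0;0 0 -0.9 0;0 0 0 0;0 0 0 0")

```text
time_s: 34.05
tcp_pos: [0.5725, -0.2442, 0.1065]
ee_rot: [[-0.996, -0.09, -0.002], [-0.09, 0.996, 0.0], [0.002, 0.0, -1.0]]
wrist_force: [-0.2, 0.1, 0.9]
gripper_width: 0.554
gripper_force: 0.0
```

```bash
python3 st.py .5725 -.247 .0235 95; python3 - <<'E'
from h import *
T={n:capture(n) for n in("top","side")}
for n in T:
    try:print(n,*block(T[n],T[n],"blue",(.573,-.247,5)))
    except Exception as e:print(n,e)
E
```

```text
t 34.05 tcp [ 0.5725 -0.2442  0.1065] psi 95.16 tilt [-0.0025  0.    ] j [ -8.2  27.6  -8.5   0.  -54.  -76.6] F [-0.19  0.06  0.9 ] M [-0.04 -0.08  0.03] w 48.2 gf 0.0
units to go [-0.   -0.11 -3.32 -0.03]
top [ 0.57225082 -0.24804396  0.73849772] 0.6049573973663827 [113, 113]
side [ 0.57206347 -0.24642982 11.9781361 ] 0.16374183999788572 [250, 250]
```

Call:
move_arm(targets="0 -0.11 -0.8 0;0 0 -0.8 0;0 0 -0.8 0;0 0 -0.6 0;0 0 -0.37 0;0 0 0 0;0 0 0 0")

```text
time_s: 34.73
tcp_pos: [0.5738, -0.2472, 0.0238]
ee_rot: [[-0.996, -0.09, 0.001], [-0.09, 0.996, -0.001], [-0.001, -0.001, -1.0]]
wrist_force: [0.5, -0.4, 0.5]
gripper_width: 0.553
gripper_force: 0.0
```

Call:
move_arm(targets="0 0 0 0;0 0 0 0;0 0 0 0;0 0 0 0;0 0 0 0;0 0 0 0;0 0 0 0", gripper=12)

```text
time_s: 35.32
tcp_pos: [0.5731, -0.2473, 0.0234]
ee_rot: [[-0.996, -0.089, 0.001], [-0.089, 0.996, -0.0], [-0.001, -0.0, -1.0]]
wrist_force: [-0.5, 0.9, 3.2]
gripper_width: 0.267
gripper_force: 30.0
```

```bash
python3 st.py .5725 -.247 .0235 95
```

```text
t 35.32 tcp [ 0.5731 -0.2473  0.0234] psi 95.12 tilt [ 0.0007 -0.0002] j [ -8.5  33.3 -12.7   0.  -44.  -76.4] F [-0.48  0.86  3.19] M [ 0.23  0.14 -0.01] w 23.2 gf 30.0
units to go [-0.02  0.01  0.   -0.02]
```

Call:
move_arm(targets="0 0 0.4 0;0 0 0.9 0;0 0 1 0;0 0 1 0;-0.23 0.6 0.56 0.96;-0.23 0.6 0 0.96;-0.23 0.6 0 0.96;-0.23 0.6 0 0.96;-0.23 0.6 0 0.96;-0.23 0.6 0 0.96")

```text
time_s: 36.15
tcp_pos: [0.5377, -0.1566, 0.1195]
ee_rot: [[-0.828, -0.561, -0.0], [-0.561, 0.828, 0.0], [0.0, 0.0, -1.0]]
wrist_force: [0.5, 0.8, -0.9]
gripper_width: 0.275
gripper_force: 30.0
```

Call:
move_arm(targets="-0.23 0.6 0 0.96;-0.23 0.6 0 0.96;-0.23 0.6 0 0.96;-0.23 0.6 0 0.96;-0.23 0.6 0 0.96;-0.23 0.6 0 0.96;-0.23 0.6 0 0.96;-0.23 0.6 0 0.96;-0.23 0.6 0 0.96;-0.23 0.6 0 0.96")

```text
time_s: 36.98
tcp_pos: [0.4802, -0.0067, 0.1196]
ee_rot: [[-0.137, -0.991, -0.0], [-0.991, 0.137, 0.0], [-0.0, 0.0, -1.0]]
wrist_force: [1.1, 0.5, -1.6]
gripper_width: 0.273
gripper_force: 30.0
```

Call:
move_arm(targets="0 0 0 0;0 0 0 0;0 0 0 0")

```text
time_s: 37.23
tcp_pos: [0.481, -0.0074, 0.1195]
ee_rot: [[-0.142, -0.99, 0.0], [-0.99, 0.142, -0.0], [-0.0, -0.0, -1.0]]
wrist_force: [0.4, -0.1, -1.0]
gripper_width: 0.273
gripper_force: 30.0
```

```bash
python3 st.py .4797 -.0065 .088 172
```

```text
t 37.23 tcp [ 0.481  -0.0074  0.1195] psi 171.85 tilt [ 0.0003 -0.    ] j [ 18.5  14.3 -27.6   0.  -48.  -26.7] F [ 0.41 -0.07 -0.97] M [ 0.01  0.05 -0.  ] w 23.8 gf 30.0
units to go [-0.05  0.04 -1.26  0.03]
```

Call:
move_arm(targets="-0.04 0.04 -0.4 0;0 0 -0.4 0;0 0 -0.3 0;0 0 -0.2 0;0 0 -0.1 0;0 0 -0.1 0;0 0 0 0;0 0 0 0")

```text
time_s: 37.9
tcp_pos: [0.4801, -0.0065, 0.0823]
ee_rot: [[-0.141, -0.99, 0.001], [-0.99, 0.141, -0.0], [0.0, -0.001, -1.0]]
wrist_force: [-0.5, -2.2, 3.7]
gripper_width: 0.272
gripper_force: 30.0
```

Call:
move_arm(targets="0 0 -0.1 0;0 0 -0.05 0;0 0 0 0;0 0 0 0")

```text
time_s: 38.23
tcp_pos: [0.4804, -0.0062, 0.0785]
ee_rot: [[-0.14, -0.99, 0.001], [-0.99, 0.14, -0.0], [-0.0, -0.001, -1.0]]
wrist_force: [-0.6, -2.5, 4.3]
gripper_width: 0.274
gripper_force: 30.0
```

```bash
python3 st.py .4797 -.0065 .079 172
```

```text
t 38.23 tcp [ 0.4804 -0.0062  0.0785] psi 171.94 tilt [ 0.0012 -0.0001] j [ 18.7  17.6 -30.5   0.  -41.8 -26.8] F [-0.62 -2.48  4.35] M [-0.77  0.19 -0.01] w 23.8 gf 30.0
units to go [-0.03 -0.01  0.02  0.01]
```

Call:
move_arm(targets="0.028 0.2 0 0;0.028 0.2 0 0;0.028 0.2 0 0;0.028 0.2 0 0;0.028 0.2 0 0;0.028 0.2 0 0")

```text
time_s: 38.73
tcp_pos: [0.4842, 0.0244, 0.0782]
ee_rot: [[-0.14, -0.99, 0.0], [-0.99, 0.14, -0.0], [0.0, -0.0, -1.0]]
wrist_force: [-0.8, -3.6, 4.7]
gripper_width: 0.277
gripper_force: 30.0
```

Call:
move_arm(targets="0.028 0.2 0 0;0.028 0.2 0 0;0.028 0.2 0 0;0.028 0.2 0 0;0.028 0.2 0 0;0.028 0.2 0 0")

```text
time_s: 39.23
tcp_pos: [0.4883, 0.0544, 0.0782]
ee_rot: [[-0.14, -0.99, 0.0], [-0.99, 0.14, -0.0], [0.0, -0.0, -1.0]]
wrist_force: [-1.2, -2.9, 4.8]
gripper_width: 0.275
gripper_force: 30.0
```

Call:
move_arm(targets="0.028 0.2 0 0;0.028 0.2 0 0;0.028 0.2 0 0;0.028 0.2 0 0;0.028 0.2 0 0;0.028 0.2 0 0;0 0 0 0;0 0 0 0")

```text
time_s: 39.9
tcp_pos: [0.4926, 0.0851, 0.0781]
ee_rot: [[-0.14, -0.99, 0.001], [-0.99, 0.14, 0.001], [-0.001, -0.001, -1.0]]
wrist_force: [-1.0, 0.5, 5.9]
gripper_width: 0.272
gripper_force: 30.0
```

```bash
python3 st.py .4965 .2985 .14 169.9
```

```text
t 39.9 tcp [0.4926 0.0851 0.0781] psi 171.95 tilt [0.0007 0.0012] j [ 28.4  19.3 -27.8  -0.1 -42.8 -36.4] F [-1.03  0.52  5.89] M [0.21 0.51 0.02] w 23.6 gf 30.0
units to go [ 0.16  8.53  2.47 -0.41]
```

Call:
move_arm(targets="0 0 0.3 0;0 0 0.7 0;0 0 1 0;0 0 0.5 0;0.02 0.95 0 0;0.02 0.95 0 -0.1;0.02 0.95 0 -0.1;0.02 0.95 0 -0.1;0.02 0.95 0 -0.1;0.02 0.95 0 0")

```text
time_s: 40.73
tcp_pos: [0.4945, 0.2278, 0.14]
ee_rot: [[-0.176, -0.984, -0.002], [-0.984, 0.176, 0.0], [0.0, 0.002, -1.0]]
wrist_force: [0.9, -0.4, -1.6]
gripper_width: 0.274
gripper_force: 30.0
```

Call:
move_arm(targets="0.02 0.95 0 0;0.02 0.95 0 0;0 0.93 0 0;0 0 -0.7 0;0 0 -0.7 0;0 0 -0.4 0;0 0 0 0;0 0 0 0;0 0 0 0")

```text
time_s: 41.48
tcp_pos: [0.4969, 0.2973, 0.0963]
ee_rot: [[-0.175, -0.985, 0.001], [-0.985, 0.175, 0.001], [-0.001, -0.001, -1.0]]
wrist_force: [-1.0, -0.1, -0.1]
gripper_width: 0.271
gripper_force: 30.0
```

```bash
python3 st.py .4965 .2985 .036 169.9
```

```text
t 41.48 tcp [0.4969 0.2973 0.0963] psi 169.91 tilt [0.001  0.0008] j [ 46.9  24.5 -15.7   0.  -49.8 -57. ] F [-1.04 -0.05 -0.11] M [0.01 0.06 0.04] w 23.6 gf 30.0
units to go [-0.02  0.05 -2.41 -0.  ]
```

Call:
move_arm(targets="-0.02 0.05 -0.6 0;0 0 -0.6 0;0 0 -0.5 0;0 0 -0.3 0;0 0 -0.2 0;0 0 0 0;0 0 0 0;0 0 0 0")

```text
time_s: 42.15
tcp_pos: [0.4965, 0.2988, 0.0415]
ee_rot: [[-0.175, -0.985, 0.001], [-0.985, 0.175, 0.001], [-0.002, -0.001, -1.0]]
wrist_force: [-0.4, -0.3, -0.2]
gripper_width: 0.272
gripper_force: 30.0
```

Call:
move_arm(targets="0 0 -0.1 0;0 0 -0.1 0;0 0 -0.06 0;0 0 0 0;0 0 0 0")

```text
time_s: 42.57
tcp_pos: [0.4963, 0.2986, 0.0354]
ee_rot: [[-0.175, -0.985, 0.001], [-0.985, 0.175, 0.001], [-0.001, -0.001, -1.0]]
wrist_force: [-2.7, -0.2, 5.8]
gripper_width: 0.273
gripper_force: 30.0
```

```bash
python3 st.py .4965 .2985 .036 169.9
```

```text
t 42.57 tcp [0.4963 0.2986 0.0354] psi 169.95 tilt [0.001  0.0005] j [ 47.1  29.  -19.    0.  -42.  -57.1] F [-2.75 -0.21  5.76] M [-0.12  0.7  -0.03] w 23.8 gf 30.0
units to go [ 0.01 -0.    0.03 -0.01]
```

Call:
move_arm(targets="0 0 0 0;0 0 0 0;0 0 0 0;0 0 0 0", gripper=44)

```text
time_s: 42.9
tcp_pos: [0.4959, 0.2982, 0.0339]
ee_rot: [[-0.175, -0.985, -0.0], [-0.985, 0.175, -0.0], [0.0, 0.0, -1.0]]
wrist_force: [-0.2, -0.0, -0.5]
gripper_width: 0.464
gripper_force: 0.0
```

Call:
move_arm(targets="0 0 0.4 0;0 0 0.8 0;0 0 1 0;0 0 1 0;0 -0.74 0.8 0;-0.05 -1 0 0.1;-0.05 -1 0 0.1;-0.05 -1 0 0.1;-0.05 -1 0 0.1;-0.05 -1 0 0")

```text
time_s: 43.73
tcp_pos: [0.4896, 0.1537, 0.1349]
ee_rot: [[-0.14, -0.99, 0.001], [-0.99, 0.14, 0.0], [-0.001, -0.001, -1.0]]
wrist_force: [-0.1, 0.2, 0.5]
gripper_width: 0.504
gripper_force: 0.0
```

Call:
move_arm(targets="-0.05 -1 0 0;-0.05 -1 0 0;-0.05 -1 0 0;-0.05 -1 0 0;-0.05 -1 0 0;0 0 -0.5 0;0 0 0 0;0 0 0 0", gripper=60)

```text
time_s: 44.4
tcp_pos: [0.4833, 0.0295, 0.1218]
ee_rot: [[-0.141, -0.99, -0.001], [-0.99, 0.141, -0.0], [0.0, 0.0, -1.0]]
wrist_force: [-0.3, 0.0, 0.7]
gripper_width: 0.685
gripper_force: 0.0
```

```bash
python3 st.py .485 .030 .049 172; python3 - <<'E'
from h import *
c=capture("side")
for col,g in(("yellow",(.6051,.2793,80)),("red",(.3874,.3182,80)),("blue",(.4965,.2985,80))):
    h=cv2.cvtColor(c["image"],cv2.COLOR_BGR2HSV)
    u,v=proj(c,[[g[0],g[1],.055]])[0]
    print(col,u.round(1),v.round(1),h[int(v+.5),int(u+.5)])
E
```

```text
t 44.4 tcp [0.4833 0.0295 0.1218] psi 171.89 tilt [-0.0005 -0.0004] j [ 22.8  14.5 -27.    0.  -48.6 -30.9] F [-0.33  0.03  0.66] M [-0.    0.04  0.04] w 59.6 gf 0.0
units to go [ 0.07  0.02 -2.91  0.02]
yellow 212.0 325.6 [ 32 184 187]
red 304.1 388.4 [  1 217 168]
blue 255.5 355.1 [109 203 142]
```

Call:
move_arm(targets="0.06 0 -0.7 0;0 0 -0.7 0;0 0 -0.7 0;0 0 -0.5 0;0 0 -0.25 0;0 0 0 0;0 0 0 0")

```text
time_s: 45.03
tcp_pos: [0.4855, 0.0304, 0.0508]
ee_rot: [[-0.139, -0.99, 0.001], [-0.99, 0.139, -0.0], [-0.0, -0.001, -1.0]]
wrist_force: [0.0, 0.1, -0.1]
gripper_width: 0.689
gripper_force: 0.0
```

Call:
move_arm(targets="0 0 0 0;0 0 0 0;0 0 0 0;0 0 0 0;0 0 0 0;0 0 0 0", gripper=30)

```text
time_s: 45.53
tcp_pos: [0.4852, 0.0298, 0.0507]
ee_rot: [[-0.141, -0.99, 0.001], [-0.99, 0.141, 0.0], [-0.0, -0.001, -1.0]]
wrist_force: [-0.1, 0.6, 2.5]
gripper_width: 0.457
gripper_force: 30.0
```

Call:
move_arm(targets="0 0 0.2 0;0 0 0.3 0;0 0 0.5 0;0 0 0.8 0;0 0 0.8 0;0 0 0 0")

```text
time_s: 46.03
tcp_pos: [0.4876, 0.0305, 0.1194]
ee_rot: [[-0.14, -0.99, 0.008], [-0.99, 0.14, 0.002], [-0.003, -0.008, -1.0]]
wrist_force: [1.2, 0.8, -1.2]
gripper_width: 0.458
gripper_force: 30.0
```

```bash
python3 st.py .6355 .033 .1 192.1
```

```text
t 46.03 tcp [0.4876 0.0305 0.1194] psi 171.98 tilt [0.008  0.0021] j [ 22.7  14.8 -27.    0.1 -47.7 -30.8] F [ 1.24  0.82 -1.18] M [0.12 0.01 0.  ] w 39.8 gf 30.0
units to go [ 5.92  0.1  -0.78  4.02]
```

Call:
move_arm(targets="0.74 0.02 0 0.5;0.74 0.02 0 0.5;0.74 0.02 0 0.5;0.74 0.02 0 0.5;0.74 0.02 0 0.5;0.74 0.02 0 0.5;0.74 0.02 -0.4 0.5;0.74 0.02 -0.7 0.52;0 0 0 0;0 0 0 0")

```text
time_s: 46.87
tcp_pos: [0.6318, 0.0333, 0.0853]
ee_rot: [[0.207, -0.978, -0.005], [-0.978, -0.207, -0.001], [-0.0, 0.005, -1.0]]
wrist_force: [-0.4, -0.2, -1.6]
gripper_width: 0.457
gripper_force: 30.0
```

Call:
move_arm(targets="0 0 -0.7 0;0 0 -0.7 0;0 0 -0.7 0;0 0 -0.4 0;0 0 -0.2 0;0 0 0 0;0 0 0 0")

```text
time_s: 47.45
tcp_pos: [0.6333, 0.0339, 0.0211]
ee_rot: [[0.208, -0.978, 0.001], [-0.978, -0.208, 0.0], [0.0, -0.001, -1.0]]
wrist_force: [0.1, -1.5, -1.0]
gripper_width: 0.453
gripper_force: 30.0
```

```bash
python3 st.py .6355 .033 .0135 192.1
```

```text
t 47.45 tcp [0.6333 0.0339 0.0211] psi -167.97 tilt [0.0011 0.    ] j [ 17.7  34.2 -11.3   0.  -44.5  -5.7] F [ 0.07 -1.55 -1.04] M [0.07 0.14 0.01] w 39.4 gf 30.0
units to go [ 0.09 -0.03 -0.3   0.01]
```

Call:
move_arm(targets="0.06 0 -0.1 0;0 0 -0.1 0;0 0 0 0;0 0 0 0")

```text
time_s: 47.78
tcp_pos: [0.6345, 0.0338, 0.0155]
ee_rot: [[0.208, -0.978, 0.0], [-0.978, -0.208, 0.0], [-0.0, -0.0, -1.0]]
wrist_force: [0.2, 0.0, -1.2]
gripper_width: 0.458
gripper_force: 30.0
```

Call:
move_arm(targets="0 0 -0.1 0;0 0 0 0;0 0 0 0")

```text
time_s: 48.03
tcp_pos: [0.635, 0.0339, 0.0139]
ee_rot: [[0.209, -0.978, 0.001], [-0.978, -0.209, 0.0], [0.0, -0.001, -1.0]]
wrist_force: [-0.9, 0.6, 4.8]
gripper_width: 0.456
gripper_force: 30.0
```

```bash
python3 st.py .6355 .033 .0135 192.1
```

```text
t 48.03 tcp [0.635  0.0339 0.0139] psi -167.95 tilt [0.0015 0.    ] j [ 17.6  34.8 -11.3   0.  -43.8  -5.6] F [-0.9   0.62  4.79] M [0.   0.44 0.02] w 39.7 gf 30.0
units to go [ 0.02 -0.03 -0.01  0.01]
```

Contact with the mat; releasing, backing off and taking a last look.

Call:
move_arm(targets="0 0 0 0;0 0 0 0;0 0 0 0;0 0 0 0;0 0 0 0", gripper=60)

```text
time_s: 48.45
tcp_pos: [0.6343, 0.0338, 0.0125]
ee_rot: [[0.208, -0.978, -0.0], [-0.978, -0.208, -0.0], [0.0, 0.0, -1.0]]
wrist_force: [0.3, -0.7, -0.3]
gripper_width: 0.672
gripper_force: 0.0
```

Call:
move_arm(targets="0 0 0.4 0;0 0 0.8 0;0 0 1 0;0 0 1 0;0 0 1 0;-0.3 -1 1 0;-0.3 -1 1 0;-0.3 -1 0 0;-0.3 -1 0 0;-0.3 -1 0 0")

```text
time_s: 49.28
tcp_pos: [0.5967, -0.0922, 0.1695]
ee_rot: [[0.208, -0.978, 0.002], [-0.978, -0.208, 0.0], [0.0, -0.002, -1.0]]
wrist_force: [-0.2, -0.7, -0.7]
gripper_width: 0.69
gripper_force: 0.0
```

Call:
move_arm(targets="-0.3 -1 0 0;-0.3 -1 0 0;-0.3 -1 0 0;-0.3 -1 0 0;-0.3 -1 0 0;-0.3 -1 0 0;-0.3 -1 0 0;-0.3 -1 0 0;-0.3 -1 0 0;0 0 0 0")

```text
time_s: 50.12
tcp_pos: [0.528, -0.3197, 0.1685]
ee_rot: [[0.204, -0.979, 0.0], [-0.979, -0.204, -0.001], [0.001, -0.0, -1.0]]
wrist_force: [-0.3, -0.4, 0.6]
gripper_width: 0.69
gripper_force: 0.0
```

```bash
python3 st.py; python3 - <<'E'
from h import *
a=[]
for n,(x,y,w,h) in(("top",(95,180,210,157)),("side",(155,200,220,165))):
    c=capture(n);k=400/w
    im=cv2.convertScaleAbs(cv2.resize(c["image"][y:y+h,x:x+w],(400,300),interpolation=cv2.INTER_CUBIC),alpha=1.3);a.append(im)
b=[]
for c_,(x,y,w,h) in((capture("top"),(98,200,90,135)),(capture("side"),(180,300,160,120))):
    b.append(cv2.convertScaleAbs(cv2.resize(c_["image"][y:y+h,x:x+w],(400,300) if w>h else (200,300),interpolation=cv2.INTER_CUBIC),alpha=1.3))
b[0]=cv2.copyMakeBorder(b[0],0,0,0,200,cv2.BORDER_CONSTANT)
cv2.imwrite("pics/final.png",np.vstack([np.hstack(a),np.hstack(b)]))
E
```

```text
t 50.12 tcp [ 0.528  -0.3197  0.1685] psi -168.23 tilt [ 0.0002 -0.0009] j [-16.2  23.6  -5.2   0.1 -61.2  27.9] F [-0.29 -0.36  0.61] M [0.02 0.08 0.03] w 60.0 gf 0.0
```

View pics/final.png

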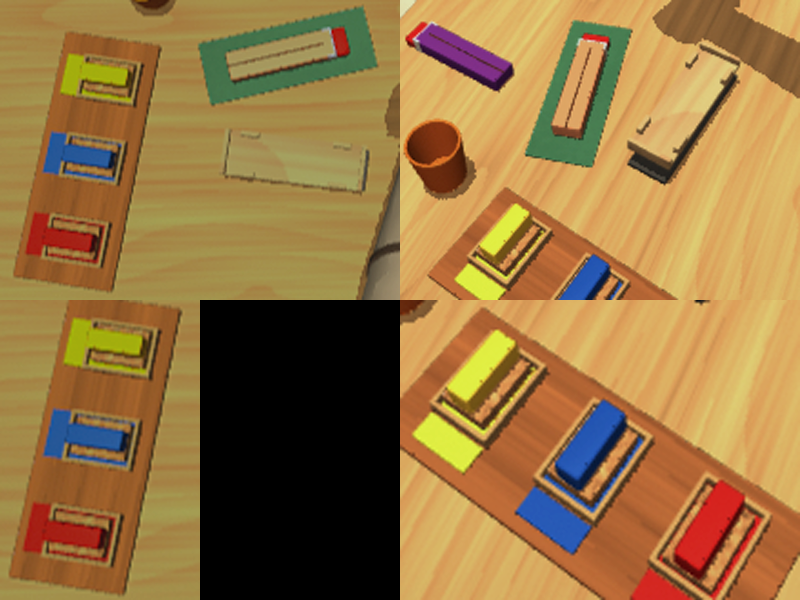

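The leg lies flat face up on the mat at (290,55). Red, yellow and blue each sit inside their own slot's walls at (97,80), (88,157) and (68,240). Handing in.

```bash
python3 -c "
from station import *
print(finish_job())"
```

```text
the job is handed in; nothing more can be done
None
```

I handed the job in after about 50 s: all three strokes were made in order at roughly 5–7 N with the rest about 1 cm down, the leg is back flat face up on the mat, and each block sits in its own slot (no verdict was returned).

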